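# Stack the cut mounts for drying beside the precision saw

## Task

The saw has finished its cut but is still switched on: switch it off before you touch any of the specimen mounts. Then build all three nested trays into one stack in the middle of the dryer's grille, each tray turned end for end to the one below so that it stands on the rim lugs and not nested, putting every mount from the mat into the trays' compartments as you go, resting on the tray floor with no two touching; trays and mounts may go in any order. When the stack is complete and loaded, switch the dryer on, and leave the bottle, beaker and dressing stick as they are.

Things in the scene. Friction and masses are not known exactly. Their poses are not given: they have to be found in the camera images.
- saw_switch (a joint): The saw's toggle, rad: 0 = on, 0.7 = off; it snaps to the nearer end past the middle (0.35), needing about 2 N sideways at the tip. On the saw's front console; the lever, 45 mm long, 11 mm thick with a 14 mm ball end, swings in a vertical plane along the saw's front and leans 0.35 rad: on = to the red mark (away from the robot's base), off = to the white mark (nearer the base).
- saw_lever_tip (a point): The top end of the saw's toggle lever (moves with it), 131 mm above the bench when thrown over and 134 mm at mid-swing.
- saw_lever_pivot (a point): The pivot of the saw's toggle, 89 mm above the bench on the switch plate (fixed to the saw). Its axes are the saw's: +y is the direction the lever leans when on, -y when off, x runs from the front to the back of the saw. The console top is 85 mm high; the saw's body behind it, 150 mm high, begins 55 mm in +x of this point, and the blade 110 mm.
- grille (a point): Centre of the dryer's grille, on its flat top face 55 mm above the bench; x and y are the dryer's axes (z up). The grille is 176 mm (x) by 160 mm (y); the white dryer body is 190 (x) x 320 (y) mm and its rotary switch lies 177 mm in -y of this point.
- dryer_switch (a joint): The dryer's rotary switch, rad: 0 = off (knob bar along the dryer's x), 1.047 = on, turned clockwise seen from above; it snaps to the nearer end past the middle (0.52), needing about 0.1 N m.
- dryer_knob (a point): Middle of the black knob bar of the dryer's rotary switch, on its vertical axis, 80 mm above the bench; the bar is 44 mm long (x), 12 mm thick (y) and stands from 66 to 95 mm above the bench; its axes turn with it.
- mat: Grey-green draining mat fixed on the bench, 170 x 170 x 3 mm, origin at the centre of its underside.
- tray1_mid (a point): Stack-nest tray, one of three alike, nested in one pile, all the same way round. Light grey, its +x end blue, 160 (x) x 124 (y) x 50 mm high at the rim, 190 g, z up. This point is its centre, 25 mm above its underside. A divider along y crosses its middle; the divider's top is a grip ridge 10 mm thick (x), 92 mm long (y), 24 to 42 mm above the underside: pinch it along x to carry the tray.
- tray2_mid (a point): Second tray, like the first; same point. Floor 3 mm thick; two compartments, floors from 12 to 67 mm either side of centre in x and +-45 mm in y, walls leaning out upward. Base outside 136 x 100 mm, rim opening inside 148 x 112 mm. Four blue rim lugs, tops 44 mm above the underside, reach in to y = +-42 mm at x = +50 and x = -30 mm, each 16 mm long.
- tray3_mid (a point): Third tray, like the first; same point. Set into another tray the same way round, a tray nests, 20 mm higher than the lower one. Turned 180 degrees, its base lands on the lower tray's lugs and it stands stacked, 44 mm higher than the lower one, with about 5 mm of side play, clear of mounts lying in the lower tray. A loose fit: nested trays lift straight up one by one.
- mount1_mid (a point): Round resin specimen mount, brown-red with a small steel face on top, 30 mm diameter, 25 mm high, about 50 g, at first upright on the draining mat (None if absent). This point is its centre, 12.5 mm up.
- mount2_mid (a point): Round resin specimen mount, brown-red with a small steel face on top, 30 mm diameter, 25 mm high, about 50 g, at first upright on the draining mat (None if absent). This point is its centre, 12.5 mm up.
- mount3_mid (a point): Round resin specimen mount, brown-red with a small steel face on top, 30 mm diameter, 25 mm high, about 50 g, at first upright on the draining mat (None if absent). This point is its centre, 12.5 mm up.
- mount4_mid (a point): Round resin specimen mount, brown-red with a small steel face on top, 30 mm diameter, 25 mm high, about 50 g, at first upright on the draining mat (None if absent). This point is its centre, 12.5 mm up.
- wash_bottle_mid (a point): White wash bottle with a red cap, 60 mm diameter, 150 mm high, standing; its centre. Bystander.
- beaker_mid (a point): Clear plastic beaker, 70 mm diameter, 85 mm high, standing; its centre. Bystander.
- dressing_stick_mid (a point): White dressing stick for the blade, 90 x 22 x 22 mm, lying; its centre. Bystander.
There are look-alikes about, which are no part of the job. What is shaped like the part that bears tray3_mid but green is not meant.

How it is judged:
By the outcome, as a careful person would: the job done as asked, in the order asked, and still so for the second after the job is handed in, with the robot touching nothing.
Of mount1, mount2, mount3, mount4 only 2 to 4 are there at a start; the rules pass over those that are not, and their reading is None.
At some moment in a run one of mount1, mount2, mount3, mount4 may be knocked a few centimetres aside while the robot is not near it.
Once in a run the grip may slacken for a moment while it holds something.
It also fails if it takes over 210 s, if anything falls off the work surface, if the arm or the gripper's body presses on something with over 40 N, if the wrist force passes 120 N, or if a joint passes its speed limit or range.

## Robot

A 6-joint arm with a two-finger parallel gripper is mounted at the origin on the work surface. World frame = base frame: x ahead of the robot, y to its left, z up, the work surface at z = 0. Lengths are in m, angles in rad, forces in N, time in s.
With the tool pointing down it reaches from about 0.3 to 0.775 m from the base axis. Payload 14.6 kg.
Tool frame: the origin (TCP) lies at the very end of the fingers, on their centre line; the grasp point (between the pads) lies 19 mm behind it; y points along the fingers, x is the direction in which the jaws open and shut, and the axes are right-handed (so a half turn about y gives the same grasp; the last joint's range is limited). The gripper opens to 94 mm and grips with 3 to 60 N. Pads are 16 mm wide; open, the fingers measure 119 mm over their backs; the gripper's body (75 mm by 177 mm) begins 78 mm behind the grasp point.
Start: joints at [1.265, 0.3, 1.521, -0, 1.321, -0.067], TCP at [0.13, 0.534, 0.205] pointing down, gripper open.
Joint ranges: [-3.03, 3.03], [-0.79, 2.21], [0.23, 2.52], [-1.04, 4.18], [0, 3.07], [-2.55, 2.55]. Speed limits (rad/s): [2.22, 2.22, 2.57, 3.14, 3.14, 3.14].

## Interface

Orientations are given as [roll, pitch, yaw] about the fixed x, y, z axes, in that order (R = Rz(yaw) Ry(pitch) Rx(roll)).
In Python, from station import * gives the robot as it stands.
- The arm moves only by the tool send_rows, never from a script. Its argument "series" is text: rows parted by semicolons, each of 7 numbers parted by spaces: the turn, a rotation vector about the tool's x, y, z in units of 5 degrees (1.0 is 5 degrees), then the shift along the tool's x, y, z in cm, then the opening, from -1 (shut) to 1 (fully open). A call has exactly 10 rows; each row is the pose to reach, as a shift and turn from the pose commanded when the call began, along the tool's axes at that moment; what a row does not reach only later rows make up. A row lasts 1/12 s, in which the tool goes at most 41.7 mm and 7.16 degrees, less where a joint would pass 70% of its speed; a pose out of reach is approached as far as the arm can. A call with a gripper value outside its range is refused whole. The fingers move at their own pace and stop on an object; "newtons" is the grip in N (left out, the last holds). Time passes only in rows, so rows that repeat a pose let the fingers close, or fill a call up. It gives the time, the measured TCP pose, the force and the opening at its end, in the units of the state.
- get_obs(): the state, without advancing time (a new reading comes with each control period).
- camera(name): name is "side" or "top"; returns the picture (400x640x3 uint8, red, green, blue); there is no depth.
- camera_info(name): a dict with "K" (3x3 intrinsics, pixels), "R" (3x3) and "t" (3): a world point X has camera coordinates R X + t. Camera axes: x right, y down, z forward; pixel columns grow to the right and rows downward; lengths in m; the calibration is good to about 2 mm. A picture is of the moment at which its call begins. camera_info takes no time and is no camera call.
- hand_in(): hands the job in, once; it reports no verdict.
The state is a dict: "time_s": time; "qpos": joint angles; "joint_vel": joint speeds; "tau": joint torques, N m; "ee_pos": TCP position; "eef_rot": TCP orientation; "force": force on the tool from outside, world axes, zero at the start; "moment": the same for the moment, N m; "grip_width": finger opening in m.
Only numpy, scipy, OpenCV 4.12 (cv2) and the standard library are available. Lean on these libraries where they do the work, as an engineer would, in place of code of your own. Each camera call takes 0.05 s, during which the arm holds its last target. There are 200 camera calls.

## Working session

There is one attempt and no reset: what is moved stays moved. The work goes in short steps, Python scripts to look and compute and a tool call to move; the robot and the scene stay as the last step left them, time stands still between calls to the robot, and variables do not carry over. Pictures are saved under pics/ and viewed, on a budget of 14 in all, crops included, one or two more only if the job needs it, and the job is handed in when it is done.

Besides the shell and the picture viewer there is one more tool, called as name(argument=value, ...) on one line, values as JSON. send_rows: Moves the arm, as the interface text tells. Its arguments: {"type":"object","properties":{"series":{"type":"string"},"newtons":{"type":"number"}},"required":["series"]}

```bash
mkdir -p pics; cat > h.py <<'E'
from station import *
import numpy as np, cv2
def ray(name,u,v,z):
    c=camera_info(name);R=np.array(c["R"]);t=np.array(c["t"]);K=np.array(c["K"])
    d=R.T@np.linalg.solve(K,[u,v,1.]);o=-R.T@t
    return o+d*(z-o[2])/d[2]
def proj(name,X):
    c=camera_info(name);p=np.array(c["K"])@(np.array(c["R"])@np.array(X)+np.array(c["t"]));return p[:2]/p[2]
def save(name,f,crop=None,s=1):
    im=camera(name)[:,:,::-1].copy()
    cv2.imwrite("/tmp/last_%s.png"%name,im)
    if crop: im=im[crop[1]:crop[3],crop[0]:crop[2]]
    cv2.imwrite("pics/"+f,cv2.resize(im,None,fx=s,fy=s,interpolation=cv2.INTER_CUBIC))
E
python3 - <<'E'
from h import *
save("top","t1.png",s=1.25);save("side","s1.png",s=1.25)
o=get_obs();print(o["ee_pos"],o["eef_rot"],o["grip_width"],o["time_s"])
for n in("top","side"):
    c=camera_info(n);print(n,np.round(c["K"],1).tolist(),np.round(c["R"],3).tolist(),np.round(-np.array(c["R"]).T@c["t"],3))
E
```

```text
[0.1300396  0.53416347 0.20495272] [-1.57072099e+00  1.02686134e-03  1.33194673e+00] 0.09398664263481837 0.1
top [[388.6, 0.0, 322.3], [0.0, 388.6, 201.2], [0.0, 0.0, 1.0]] [[0.019, -1.0, -0.009], [-0.999, -0.018, -0.05], [0.05, 0.009, -0.999]] [0.446 0.033 1.27 ]
side [[388.6, 0.0, 321.1], [0.0, 388.6, 200.1], [0.0, 0.0, 1.0]] [[0.833, -0.554, -0.009], [-0.368, -0.541, -0.756], [0.414, 0.633, -0.655]] [ 0.054 -0.668  0.83 ]
```

View pics/t1.png

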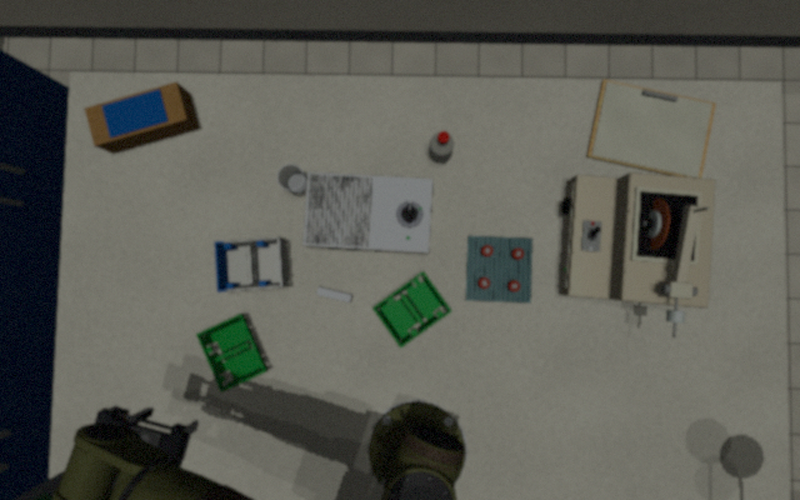

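View pics/s1.png

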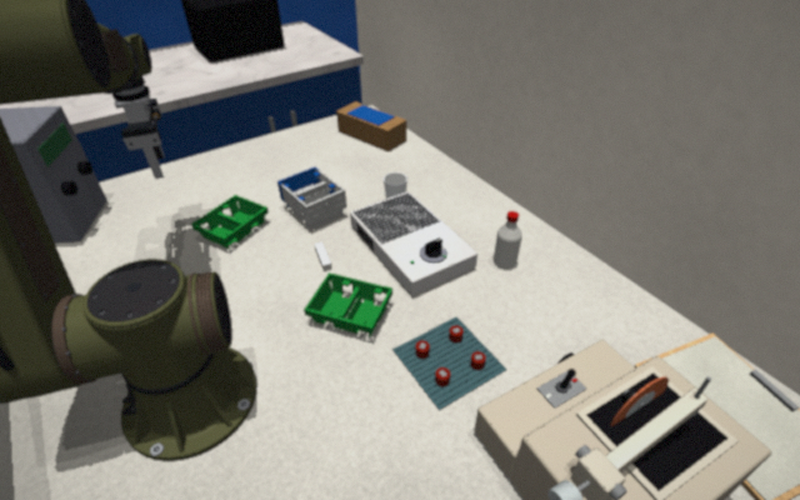

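Pictures 1–2. In the top view (1.25x pixels), the grey tray pile with the blue end is at (250,265). The two green look-alike trays are at (412,308) and (235,350), and are not meant. The mounts are at (487,250), (517,254), (484,283) and (513,286). The dryer grille is at (340,212), the knob at (410,213), and the saw lever at (593,232), leaning up, which is on. The bottle is at (442,145), the beaker at (295,180) and the stick at (335,294).

```bash
cat >> h.py <<'E'
def blobs(im,m,amin):
    n,l,s,c=cv2.connectedComponentsWithStats(m.astype(np.uint8));return [(c[i],s[i]) for i in range(1,n) if s[i,4]>=amin]
def mounts(name="top",z=.028,im=None):
    """returns world pts of red mounts; z of the top face"""
    im=camera(name) if im is None else im
    h=cv2.cvtColor(im,cv2.COLOR_RGB2HSV)
    m=((h[...,0]<8)|(h[...,0]>172))&(h[...,1]>110)&(h[...,2]>50)
    m=cv2.morphologyEx(m.astype(np.uint8),cv2.MORPH_CLOSE,np.ones((5,5)))
    return [(np.round(c,1),s[4],np.round(ray(name,*c,z),4)) for c,s in blobs(im,m,25)]
E
python3 - <<'E'
from h import *
im=camera("top")
for b in mounts(im=im,z=.02): print("mount",b)
hv=cv2.cvtColor(im,cv2.COLOR_RGB2HSV)
g=cv2.cvtColor(im,cv2.COLOR_RGB2GRAY)
# blue end of tray
m=(abs(hv[...,0].astype(int)-112)<14)&(hv[...,1]>130)&(hv[...,2]>40)
for c,s in blobs(im,m,30): print("blue",c.round(1),s)
# dark knob
for nm,(x0,y0,x1,y1) in dict(knob=(310,150,345,190),lever=(460,170,490,205)).items():
    mm=np.zeros_like(g,bool);mm[y0:y1,x0:x1]=g[y0:y1,x0:x1]<50
    for c,s in blobs(im,mm,8): print(nm,c.round(1),s)
a=im[130:270,155:440][:,:,::-1];cv2.imwrite("pics/c1.png",cv2.resize(a,None,fx=2.8,fy=2.8,interpolation=cv2.INTER_CUBIC))
E
```

```text
mount (array([354.2, 109.7]), np.int32(72), array([ 0.8091, -0.0534,  0.02  ]))
mount (array([389.1, 200.3]), np.int32(62), array([ 0.5157, -0.1698,  0.02  ]))
mount (array([413.7, 202.6]), np.int32(64), array([ 0.5098, -0.2487,  0.02  ]))
mount (array([386.8, 225.8]), np.int32(60), array([ 0.4335, -0.163 ,  0.02  ]))
mount (array([410.7, 228.3]), np.int32(61), array([ 0.427 , -0.2398,  0.02  ]))
blue [107.7  90.3] [  83   73   51   36 1184]
blue [177.8 212.8] [173 194  16  39 217]
knob [327.2 171.1] [321 165  13  13 113]
lever [474.6 186. ] [471 182   9   9  51]
```

View pics/c1.png

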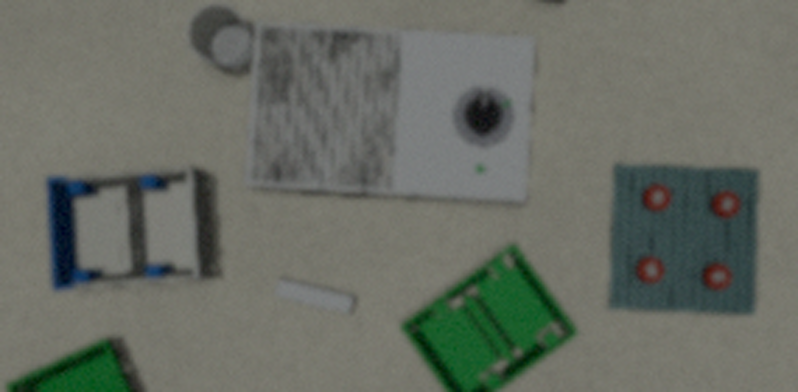

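Picture 3. The crop shows the grey, blue-ended pile at crop (130,228), with the blue end left (world +y) and four blue lugs. It is the only grey one, so it is the meant pile. The green ones at (490,335) and (70,375) are decoys. Dryer corners are at about (257,27), (535,35), (527,200) and (248,188), and the knob is at (483,113).

```bash
cat >> h.py <<'E'
def plan(wps,start=None):
    """wps: (x,y,z,yaw_deg) tool-down; prints deltas per waypoint (turn_y, sx, sy, sz) each from the previous"""
    o=get_obs();p=np.array(o["ee_pos"]);yw=o["eef_rot"][2]
    for i,w in enumerate(wps):
        d=np.array(w[:3])-p;c,s=np.cos(yw),np.sin(yw);t=np.radians(w[3])
        dy=(t-yw)   # no wrap: caller chooses branch
        print(i,"turn_y %.2f shift %.2f %.2f %.2f | q6 approx %.2f r %.3f"%(-np.degrees(dy)/5,100*(d[0]*c+d[1]*s),-100*d[2],100*(-d[0]*s+d[1]*c),np.arctan2(w[1],w[0])-t,np.hypot(w[0],w[1])))
        p=np.array(w[:3]);yw=t
E
python3 - <<'E'
from h import *
P=lambda u,v,z:ray("top",155+u/2.8,130+v/2.8,z)
for z,l in((.09,[(48,178),(195,168),(203,277),(55,287)]),(.055,[(257,27),(535,35),(527,200),(248,188)])):
    q=np.array([P(u,v,z) for u,v in l]);e=q-np.roll(q,1,0)
    print(q.round(4).tolist(),"mid",q.mean(0).round(4),"sides",np.linalg.norm(e,axis=1).round(4),"ang",np.degrees(np.arctan2(e[:,1],e[:,0])).round(1))
print("ridge ends",P(128,183,.082),P(138,278,.082))
print("knob",P(483,113,.08),"lever",ray("top",474.6,186,.115),"plate",ray("top",591/1.25,234/1.25,.086))
im=camera("side");g=cv2.cvtColor(im,cv2.COLOR_RGB2GRAY)
for nm,(x0,y0,x1,y1) in dict(knob=(325,180,370,220),lever=(440,285,475,325)).items():
    mm=np.zeros_like(g,bool);mm[y0:y1,x0:x1]=g[y0:y1,x0:x1]<45
    for c,s in blobs(im,mm,8): print(nm,c.round(1),s)
for b in mounts("side",.018,im): print(b)
print(proj("side",P(483,113,.08)),proj("side",ray("top",474.6,186,.115)))
a=np.hstack([cv2.resize(x,(400,400),interpolation=cv2.INTER_CUBIC) for x in (im[270:340,420:490],camera("top")[155:225,440:510])])
cv2.imwrite("pics/c2.png",a[:,:,::-1])
E
```

```text
[[0.5203, 0.5034, 0.09], [0.5341, 0.3431, 0.09], [0.4158, 0.3307, 0.09], [0.4019, 0.4913, 0.09]] mid [0.468  0.4171 0.09  ] sides [0.119  0.1609 0.119  0.1612] ang [   5.9  -85.1 -174.    94.9]
[[0.6975, 0.2871, 0.055], [0.6937, -0.0267, 0.055], [0.5075, -0.0206, 0.055], [0.5153, 0.2921, 0.055]] mid [0.6035 0.133  0.055 ] sides [0.1823 0.3139 0.1863 0.3128] ang [ -1.6 -90.7 178.1  88.6]
ridge ends [0.51685494 0.41835583 0.082     ] [0.41312764 0.40383194 0.082     ]
knob [0.60113197 0.03034076 0.08      ] lever [ 0.55750897 -0.40753431  0.115     ] plate [ 0.55653392 -0.41313391  0.086     ]
knob [346.3 199. ] [341 193  11  12 113]
lever [453.2 303.8] [448 297  11  14  62]
(array([409.8, 172.9]), np.int32(61), array([0.9009, 0.0646, 0.018 ]))
(array([364.5, 266.3]), np.int32(102), array([ 0.5135, -0.172 ,  0.018 ]))
(array([337.6, 278.6]), np.int32(111), array([ 0.4305, -0.1651,  0.018 ]))
(array([382. , 287.7]), np.int32(125), array([ 0.5071, -0.251 ,  0.018 ]))
(array([353.8, 300.4]), np.int32(129), array([ 0.425 , -0.2415,  0.018 ]))
(array([496.9, 328.9]), np.int32(96), array([ 0.6508, -0.4865,  0.018 ]))
[346.56173073 195.96468318] [451.26096187 299.1452934 ]
```

View pics/c2.png

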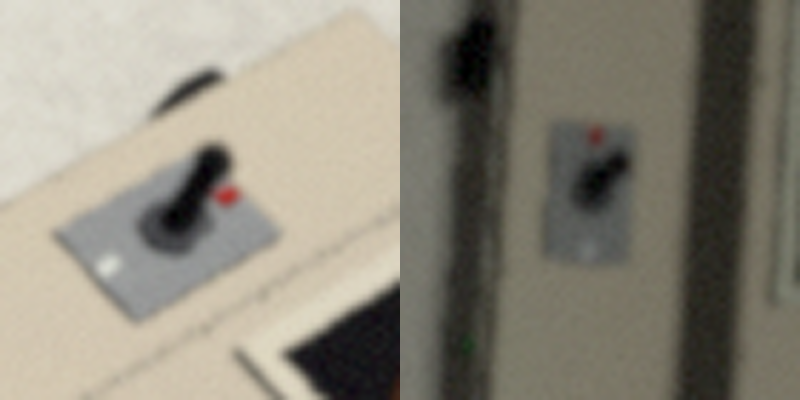

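Picture 4. The lever tip is beside the red mark, so the saw is on: side crop (213,160), top crop (620,162), with the plate centre at top crop (591,193).

```bash
python3 - <<'E'
from h import *
print("tip",ray("top",478.5,183.4,.128),ray("side",457.3,298,.128),"plate",ray("top",473.4,188.8,.087),ray("side",420+167/5.714,270+238/5.714,.087))
plan([(.45,.30,.30,40),(.605,-.3,.30,0),(.605,-.409,.25,0),(.605,-.409,.112,0),(.566,-.409,.112,0)])
E
```

```text
tip [ 0.56413098 -0.41400472  0.128     ] [ 0.561182   -0.41743423  0.128     ] plate [ 0.55158833 -0.41457306  0.087     ] [ 0.54893138 -0.41719852  0.087     ]
0 turn_y 7.26 shift -15.19 -9.48 -36.63 | q6 approx -0.11 r 0.541
1 turn_y 8.00 shift -26.69 -0.00 -55.93 | q6 approx -0.46 r 0.675
2 turn_y -0.00 shift 0.00 5.00 -10.90 | q6 approx -0.59 r 0.730
3 turn_y -0.00 shift 0.00 13.80 0.00 | q6 approx -0.59 r 0.730
4 turn_y -0.00 shift -3.90 -0.00 0.00 | q6 approx -0.63 r 0.698
```

send_rows(series="0 7.26 0 -15.2 -9.5 -36.6 0;0 7.26 0 -15.2 -9.5 -36.6 -1;0 7.26 0 -15.2 -9.5 -36.6 -1;0 7.26 0 -15.2 -9.5 -36.6 -1;0 7.26 0 -15.2 -9.5 -36.6 -1;0 7.26 0 -15.2 -9.5 -36.6 -1;0 7.26 0 -15.2 -9.5 -36.6 -1;0 7.26 0 -15.2 -9.5 -36.6 -1;0 7.26 0 -15.2 -9.5 -36.6 -1;0 7.26 0 -15.2 -9.5 -36.6 -1", newtons=20)

```text
time_s: 1.08
ee_pos: [0.4517, 0.2981, 0.3012]
eef_rot: [-1.571, -0.001, 0.697]
force: [-0.1, 1.8, -0.2]
grip_width: 0.0309
```

send_rows(series="0 4 0 -17.35 2.5 -32.2 -1;0 4 0 -17.35 2.5 -32.2 -1;0 4 0 -17.35 2.5 -32.2 -1;0 4 0 -17.35 2.5 -32.2 -1;0 4 0 -17.35 2.5 -32.2 -1;0 4 0 -17.35 2.5 -32.2 -1;0 4 0 -17.35 2.5 -32.2 -1;0 4 0 -17.35 2.5 -32.2 -1;0 4 0 -17.35 2.5 -32.2 -1;0 4 0 -17.35 2.5 -32.2 -1")

```text
time_s: 1.92
ee_pos: [0.5242, -0.0629, 0.2744]
eef_rot: [-1.571, 0.002, 0.345]
force: [-0.5, 0.5, -0.9]
grip_width: 0.0003
```

send_rows(series="0 4 0 -5.3 2.5 -36.2 -1;0 4 0 -5.3 2.5 -36.2 -1;0 4 0 -5.3 2.5 -36.2 -1;0 4 0 -5.3 2.5 -36.2 -1;0 4 0 -5.3 2.5 -36.2 -1;0 4 0 -5.3 2.5 -36.2 -1;0 4 0 -5.3 2.5 -36.2 -1;0 4 0 -5.3 2.5 -36.2 -1;0 4 0 -5.3 2.5 -36.2 -1;0 4 0 -5.3 2.5 -36.2 -1")

```text
time_s: 2.75
ee_pos: [0.5972, -0.4211, 0.2465]
eef_rot: [-1.569, 0.004, -0.004]
force: [-0.4, 0.4, -1.0]
grip_width: 0.0006
```

send_rows(series="0 0 0 0 3 0.3 -1;0 0 0 0 6 0.3 -1;0 0 0 0 9 0.3 -1;0 0 0 0 12 0.3 -1;0 0 0 0 13.5 0.3 -1;0 0 0 0 13.5 0.3 -1;0 0 0 0 13.5 0.3 -1;0 0 0 0 13.5 0.3 -1;0 0 0 0 13.5 0.3 -1;0 0 0 0 13.5 0.3 -1")

```text
time_s: 3.58
ee_pos: [0.5985, -0.4135, 0.1171]
eef_rot: [-1.572, -0.002, 0.0]
force: [0.3, 0.8, -1.6]
grip_width: 0.0004
```

send_rows(series="0 0 0 -0.5 0 0 -1;0 0 0 -1 0 0 -1;0 0 0 -1.5 0 0 -1;0 0 0 -2 0 0 -1;0 0 0 -2.4 0 0 -1;0 0 0 -2.8 0 0 -1;0 0 0 -3.2 0 0 -1;0 0 0 -3.6 0 0 -1;0 0 0 -3.8 0 0 -1;0 0 0 -3.8 0 0 -1")

```text
time_s: 4.42
ee_pos: [0.5595, -0.4134, 0.1154]
eef_rot: [-1.571, 0.0, -0.0]
force: [-0.5, -0.5, 0.5]
grip_width: 0.0002
```

send_rows(series="0 0 0 1 0 0 -1;0 0 0 2 0 0 -1;0 0 0 3 0 0 -1;0 0 0 4 0 0 -1;0 0 0 4 -4 0 -1;0 0 0 4 -8 0 -1;0 0 0 4 -12 0 -1;0 0 0 4 -15 0 -1;0 0 0 4 -15 0 -1;0 0 0 4 -15 0 -1")

```text
time_s: 5.25
ee_pos: [0.6004, -0.4135, 0.2672]
eef_rot: [-1.573, -0.003, 0.0]
force: [-1.0, -0.2, -1.3]
grip_width: 0.0007
```

```bash
python3 - <<'E'
from h import *
im=camera("side");cv2.imwrite("pics/c3.png",cv2.resize(im[270:340,420:490],(400,400),interpolation=cv2.INTER_CUBIC)[:,:,::-1])
# pile: grasp yaw 95 at ridge
plan([(.56,-.10,.30,45),(.466,.38,.25,95.5)])
E
```

```text
0 turn_y -9.00 shift -3.99 -3.51 31.33 | q6 approx -0.96 r 0.569
1 turn_y -10.10 shift 27.29 5.00 40.59 | q6 approx -0.98 r 0.601
```

View pics/c3.png

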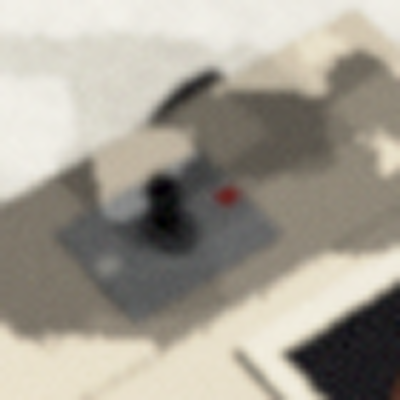

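Picture 5. The lever tip has moved from (213,160) to (160,190), to the white-mark side. I'll check that numerically.

```bash
python3 - <<'E'
from h import *
for s in(.0154,0,-.0154):
    p=proj("side",(.550+s,-.416,.130));print((p-[420,270])*5.714)
plan([(.56,-.10,.30,45),(.466,.415,.22,95.4),(.466,.415,.067,95.4)])
E
```

```text
[219.10453444 148.80029916]
[190.56702177 168.33881128]
[161.58399898 188.18234666]
0 turn_y -9.00 shift -3.99 -3.51 31.33 | q6 approx -0.96 r 0.569
1 turn_y -10.08 shift 29.77 8.00 43.06 | q6 approx -0.94 r 0.624
2 turn_y -0.00 shift 0.00 15.30 -0.00 | q6 approx -0.94 r 0.624
```

send_rows(series="0 -9 0 -4 -3.5 31.3 0;0 -9 0 -4 -3.5 31.3 0;0 -9 0 -4 -3.5 31.3 0;0 -9 0 -4 -3.5 31.3 0;0 -9 0 -4 -3.5 31.3 0;0 -9 0 -4 -3.5 31.3 0;0 -9 0 -4 -3.5 31.3 0;0 -9 0 -4 -3.5 31.3 0;0 -9 0 -4 -3.5 31.3 0;0 -9 0 -4 -3.5 31.3 0")

```text
time_s: 6.13
ee_pos: [0.5597, -0.0993, 0.2994]
eef_rot: [-1.569, 0.001, 0.788]
force: [-0.5, -0.2, 0.2]
grip_width: 0.0472
```

send_rows(series="0 -5 0 14.9 4 21.5 0;0 -5 0 14.9 4 21.5 0;0 -5 0 14.9 4 21.5 0;0 -5 0 14.9 4 21.5 0;0 -5 0 14.9 4 21.5 0;0 -5 0 14.9 4 21.5 0;0 -5 0 14.9 4 21.5 0;0 -5 0 14.9 4 21.5 0;0 -5 0 14.9 4 21.5 0;0 -5 0 14.9 4 21.5 0")

```text
time_s: 6.97
ee_pos: [0.5137, 0.1555, 0.2599]
eef_rot: [-1.57, 0.001, 1.221]
force: [-0.6, -0.2, -1.0]
grip_width: 0.0473
```

send_rows(series="0 -5.08 0 22.6 4 13.1 0;0 -5.08 0 22.6 4 13.1 0;0 -5.08 0 22.6 4 13.1 0;0 -5.08 0 22.6 4 13.1 0;0 -5.08 0 22.6 4 13.1 0;0 -5.08 0 22.6 4 13.1 0;0 -5.08 0 22.6 4 13.1 0;0 -5.08 0 22.6 4 13.1 0;0 -5.08 0 22.6 4 13.1 0;0 -5.08 0 22.6 4 13.1 0")

```text
time_s: 7.8
ee_pos: [0.4685, 0.4123, 0.2207]
eef_rot: [-1.571, 0.0, 1.663]
force: [-0.2, -0.3, 0.5]
grip_width: 0.0466
```

```bash
python3 - <<'E'
from h import *
o=get_obs();print(o["ee_pos"],o["eef_rot"],o["qpos"])
plan([(.466,.415,.067,95.4)])
for m in mounts(): print(m)
im=camera("side");cv2.imwrite("pics/c4.png",cv2.resize(im[110:250,170:350],None,fx=3,fy=3)[:,:,::-1])
E
```

```text
[0.4685448  0.41232503 0.2207424 ] [-1.57113347e+00  1.75742921e-04  1.66326862e+00] [ 6.63130243e-01  4.57619887e-01  1.27019723e+00 -3.34136853e-04
  1.41358675e+00 -1.00008613e+00]
0 turn_y -0.02 shift 0.29 15.37 0.23 | q6 approx -0.94 r 0.624
(array([354.2, 109.8]), np.int32(72), array([ 0.8064, -0.0525,  0.028 ]))
(array([533.2, 170.8]), np.int32(30), array([ 0.618 , -0.6277,  0.028 ]))
(array([389. , 200.4]), np.int32(61), array([ 0.5147, -0.168 ,  0.028 ]))
(array([413.9, 202.6]), np.int32(62), array([ 0.5092, -0.2475,  0.028 ]))
(array([386.6, 225.8]), np.int32(55), array([ 0.4337, -0.1612,  0.028 ]))
(array([410.6, 228.3]), np.int32(62), array([ 0.4271, -0.2375,  0.028 ]))
```

View pics/c4.png

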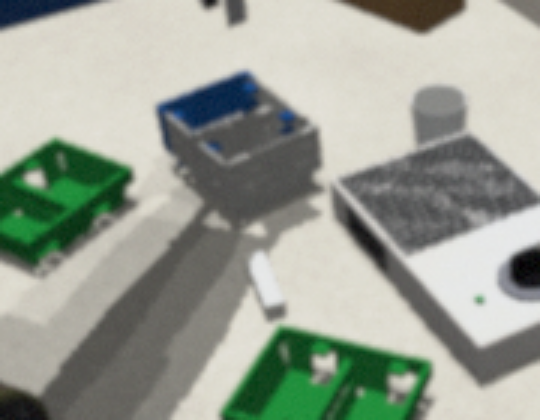

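Picture 6. The pile is clear with nothing leaning on it, its blue end at (210,100) and the lugs visible. The fingers are above it. Next I grasp the top tray.

send_rows(series="0 0 0 0 4 0.2 0;0 0 0 0.2 8 0.2 0;0 0 0 0.2 11 0.2 0;0 0 0 0.2 13.5 0.2 0;0 0 0 0.2 15.3 0.2 0;0 0 0 0.2 15.3 0.2 0;0 0 0 0.2 15.3 0.2 -1;0 0 0 0.2 15.3 0.2 -1;0 0 0 0.2 15.3 0.2 -1;0 0 0 0.2 15.3 0.2 -1", newtons=35)

```text
time_s: 8.73
ee_pos: [0.4658, 0.4162, 0.069]
eef_rot: [-1.573, -0.001, 1.665]
force: [-0.2, 0.4, 0.4]
grip_width: 0.0235
```

send_rows(series="0 0 0 0 0 0 -1;0 0 0 0 0 0 -1;0 0 0 0 0 0 -1;0 0 0 0 -1 0 -1;0 0 0 0 -2 0 -1;0 0 0 0 -3.5 0 -1;0 0 0 0 -5 0 -1;0 0 0 0 -7 0 -1;0 0 0 0 -9 0 -1;0 0 0 0 -10 0 -1")

```text
time_s: 9.57
ee_pos: [0.4656, 0.4162, 0.1708]
eef_rot: [-1.573, -0.001, 1.665]
force: [-0.1, -0.1, -1.7]
grip_width: 0.0098
```

```bash
python3 - <<'E'
from h import *
o=get_obs();print(o["ee_pos"],o["eef_rot"],o["force"],o["grip_width"])
P=lambda u,v,z:ray("top",155+u/2.8,130+v/2.8,z)
print([P(u,v,.055).round(4) for u,v in((257,27),(400,32),(394,193),(248,188),(328,110))])
c=ray("side",346.3,199,.078);print(c)
E
```

```text
[0.46564614 0.41623772 0.1707926 ] [-1.57345042e+00 -1.44978127e-03  1.66530529e+00] [-0.13276276 -0.09349063 -1.67669416] 0.009772393560635223
[array([0.6975, 0.2871, 0.055 ]), array([0.6945, 0.1255, 0.055 ]), array([0.5126, 0.1282, 0.055 ]), array([0.5153, 0.2921, 0.055 ]), array([0.6047, 0.2045, 0.055 ])]
[0.59367902 0.02143873 0.078     ]
```

```bash
python3 - <<'E'
from h import *
plan([(.54,.31,.19,47),(.605,.207,.17,-1.6),(.605,.207,.085,-1.6)])
E
```

```text
0 turn_y 9.68 shift -11.28 -1.92 -6.40 | q6 approx -0.30 r 0.623
1 turn_y 9.72 shift -3.10 2.00 -11.78 | q6 approx 0.36 r 0.639
2 turn_y -0.00 shift 0.00 8.50 0.00 | q6 approx 0.36 r 0.639
```

send_rows(series="0 0.5 0 -1 -1 -0.6 -1;0 1.5 0 -2.5 -1.9 -1.5 -1;0 2.7 0 -4 -1.9 -2.3 -1;0 4 0 -5.5 -1.9 -3.1 -1;0 5.2 0 -7 -1.9 -4 -1;0 6.4 0 -8.5 -1.9 -4.8 -1;0 7.6 0 -9.5 -1.9 -5.5 -1;0 8.7 0 -10.5 -1.9 -6 -1;0 9.68 0 -11.3 -1.9 -6.4 -1;0 9.68 0 -11.3 -1.9 -6.4 -1")

```text
time_s: 10.4
ee_pos: [0.5404, 0.3074, 0.186]
eef_rot: [-1.571, 0.001, 0.813]
force: [-0.3, -0.8, -2.1]
grip_width: 0.0096
```

send_rows(series="0 1 0 -0.3 0.2 -1.2 -1;0 2.2 0 -0.6 0.4 -2.5 -1;0 3.4 0 -1 0.6 -4 -1;0 4.6 0 -1.4 0.9 -5.5 -1;0 5.8 0 -1.8 1.2 -7 -1;0 7 0 -2.2 1.5 -8.5 -1;0 8 0 -2.6 1.8 -10 -1;0 9 0 -2.9 2 -11 -1;0 9.72 0 -3.1 2 -11.8 -1;0 9.72 0 -3.1 2 -11.8 -1")

```text
time_s: 11.23
ee_pos: [0.6051, 0.2051, 0.1659]
eef_rot: [-1.571, 0.001, -0.03]
force: [-0.4, -0.1, -1.3]
grip_width: 0.0096
```

```bash
python3 - <<'E'
from h import *
o=get_obs();print(o["grip_width"])
plan([(.605,.207,.085,-1.6)])
im=camera("top");cv2.imwrite("pics/c5.png",cv2.resize(im[100:260,150:400],None,fx=3,fy=3,interpolation=cv2.INTER_CUBIC)[:,:,::-1])
E
```

```text
0.009591590126337287
0 turn_y -0.03 shift -0.01 8.09 0.19 | q6 approx 0.36 r 0.639
```

View pics/c5.png

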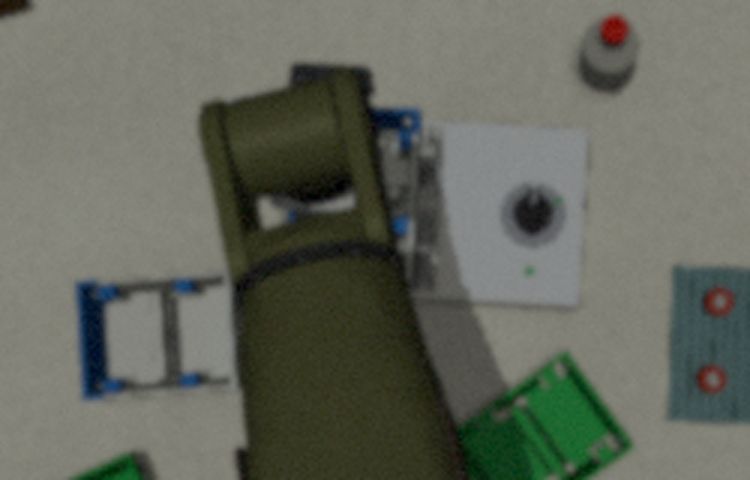

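Picture 7. The tray is held over the grille with its blue end up (world +x). The two-tray pile at (150,340) is undisturbed. Lower, release, and rise.

send_rows(series="0 0 0 0 2 0.1 -1;0 0 0 0 4 0.2 -1;0 0 0 0 6 0.2 -1;0 0 0 0 7 0.2 -1;0 0 0 0 7.6 0.2 -1;0 0 0 0 8 0.2 -1;0 0 0 0 8.2 0.2 -1;0 0 0 0 8.2 0.2 -1;0 0 0 0 8.2 0.2 -1;0 0 0 0 8.2 0.2 -1")

```text
time_s: 12.12
ee_pos: [0.6051, 0.2085, 0.0853]
eef_rot: [-1.57, -0.001, -0.027]
force: [-0.4, 0.1, -1.3]
grip_width: 0.0096
```

send_rows(series="0 0 0 0 0 0 -0.2;0 0 0 0 0 0 -0.2;0 0 0 0 0 0 -0.2;0 0 0 0 0 0 -0.2;0 0 0 0 0 0 -0.2;0 0 0 0 -2 0 -0.2;0 0 0 0 -5 0 -0.2;0 0 0 0 -8 0 -0.2;0 0 0 0 -12 0 -0.2;0 0 0 0 -15 0 -0.2")

```text
time_s: 12.95
ee_pos: [0.6048, 0.2085, 0.2376]
eef_rot: [-1.57, -0.002, -0.028]
force: [-0.1, 0.7, 0.5]
grip_width: 0.0373
```

```bash
python3 - <<'E'
from h import *
o=get_obs();print(o["ee_pos"],o["eef_rot"],o["grip_width"])
im=camera("top")
for b in mounts(im=im,z=.022): print(b)
plan([(.50,-.03,.2,0),(.515,-.169,.12,0),(.515,-.169,.011,0)])
E
```

```text
[0.60483987 0.20847297 0.2375703 ] [-1.57023483 -0.00181314 -0.02755325] 0.03726634363750883
(array([354.2, 109.8]), np.int32(71), array([ 0.8083, -0.0531,  0.022 ]))
(array([533., 169.]), np.int32(32), array([ 0.6247, -0.6302,  0.022 ]))
(array([532.2, 182.9]), np.int32(32), array([ 0.5796, -0.6271,  0.022 ]))
(array([389. , 200.4]), np.int32(60), array([ 0.5152, -0.1691,  0.022 ]))
(array([413.8, 202.7]), np.int32(64), array([ 0.5094, -0.2486,  0.022 ]))
(array([386.7, 225.8]), np.int32(56), array([ 0.4335, -0.1624,  0.022 ]))
(array([410.6, 228.4]), np.int32(63), array([ 0.4268, -0.2388,  0.022 ]))
0 turn_y -0.32 shift -9.97 4.38 -24.17 | q6 approx -0.06 r 0.501
1 turn_y -0.00 shift 1.50 8.00 -13.90 | q6 approx -0.32 r 0.542
2 turn_y -0.00 shift 0.00 10.90 0.00 | q6 approx -0.32 r 0.542
```

```bash
python3 - <<'E'
from h import *
A=(.514,-.1705);B=(.432,-.164)
plan([(.56,.02,.22,45),(*A,.10,88.4),(*A,.010,88.4),(*A,.2,88.4),(.6445,.2074,.2,88.4),(.6445,.2074,.067,88.4)])
E
```

```text
0 turn_y -9.32 shift -4.11 2.38 -19.01 | q6 approx -0.75 r 0.560
1 turn_y -8.68 shift -16.72 12.00 -10.22 | q6 approx -1.86 r 0.542
2 turn_y -0.00 shift 0.00 9.00 0.00 | q6 approx -1.86 r 0.542
3 turn_y -0.00 shift 0.00 -19.00 0.00 | q6 approx -1.86 r 0.542
4 turn_y -0.00 shift 38.14 -0.00 -11.99 | q6 approx -1.23 r 0.677
5 turn_y -0.00 shift 0.00 13.30 0.00 | q6 approx -1.23 r 0.677
```

send_rows(series="0 -9.32 0 -4.1 2.4 -19 0.3;0 -9.32 0 -4.1 2.4 -19 0.3;0 -9.32 0 -4.1 2.4 -19 0.3;0 -9.32 0 -4.1 2.4 -19 0.3;0 -9.32 0 -4.1 2.4 -19 0.3;0 -9.32 0 -4.1 2.4 -19 0.3;0 -9.32 0 -4.1 2.4 -19 0.3;0 -9.32 0 -4.1 2.4 -19 0.3;0 -9.32 0 -4.1 2.4 -19 0.3;0 -9.32 0 -4.1 2.4 -19 0.3")

```text
time_s: 13.83
ee_pos: [0.5586, 0.0199, 0.2104]
eef_rot: [-1.571, -0.0, 0.783]
force: [-0.3, -0.3, 0.0]
grip_width: 0.0608
```

send_rows(series="0 -8.68 0 -16.7 12 -10.2 0.3;0 -8.68 0 -16.7 12 -10.2 0.3;0 -8.68 0 -16.7 12 -10.2 0.3;0 -8.68 0 -16.7 12 -10.2 0.3;0 -8.68 0 -16.7 12 -10.2 0.3;0 -8.68 0 -16.7 12 -10.2 0.3;0 -8.68 0 -16.7 12 -10.2 0.3;0 -8.68 0 -16.7 12 -10.2 0.3;0 -8.68 0 -16.7 12 -10.2 0.3;0 -8.68 0 -16.7 12 -10.2 0.3")

```text
time_s: 14.67
ee_pos: [0.5132, -0.1699, 0.091]
eef_rot: [-1.572, 0.0, 1.542]
force: [0.1, 1.0, -0.5]
grip_width: 0.061
```

```bash
python3 - <<'E'
from h import *
o=get_obs();print(o["ee_pos"],o["eef_rot"],o["qpos"])
for n in("top","side"):
  for m in mounts(n,.022 if n=="top" else .018): print(n,m)
plan([(.514,-.1705,.010,88.4)])
im=camera("side");cv2.imwrite("pics/c6.png",cv2.resize(im[130:330,250:450],None,fx=3,fy=3,interpolation=cv2.INTER_CUBIC)[:,:,::-1])
E
```

```text
[ 0.51317382 -0.16991518  0.09096294] [-1.57166270e+00  2.72932705e-04  1.54172876e+00] [-3.87527167e-01  4.01404297e-01  1.66844845e+00  5.51109797e-05
  1.07083285e+00 -1.92928244e+00]
top (array([354.2, 109.8]), np.int32(71), array([ 0.8083, -0.0531,  0.022 ]))
side (array([409.7, 172.8]), np.int32(59), array([0.9007, 0.0649, 0.018 ]))
side (array([364.5, 266.9]), np.int32(115), array([ 0.5123, -0.1735,  0.018 ]))
side (array([337.7, 279. ]), np.int32(132), array([ 0.4301, -0.1661,  0.018 ]))
side (array([381.9, 288. ]), np.int32(137), array([ 0.5062, -0.2517,  0.018 ]))
side (array([353.9, 300.4]), np.int32(140), array([ 0.4252, -0.2416,  0.018 ]))
0 turn_y 0.00 shift -0.06 8.10 -0.09 | q6 approx -1.86 r 0.542
```

View pics/c6.png

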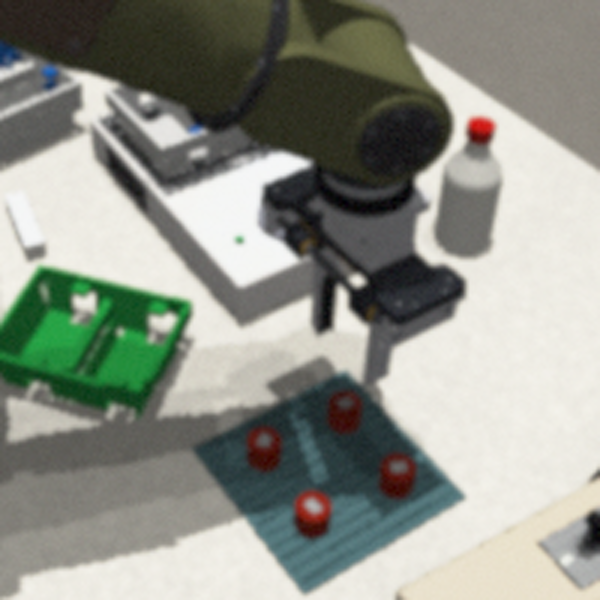

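Picture 8. The fingers straddle above mount 1 at (345,410), the other three mounts are upright on the mat, and tray 1 sits on the grille at (190,130).

send_rows(series="0 0 0 -0.05 3 -0.1 0.3;0 0 0 -0.05 5.5 -0.1 0.3;0 0 0 -0.05 7.2 -0.1 0.3;0 0 0 -0.05 8 -0.1 0.3;0 0 0 -0.05 8 -0.1 0.3;0 0 0 -0.05 8 -0.1 -1;0 0 0 -0.05 8 -0.1 -1;0 0 0 -0.05 8 -0.1 -1;0 0 0 -0.05 8 -0.1 -1;0 0 0 -0.05 8 -0.1 -1", newtons=25)

```text
time_s: 15.65
ee_pos: [0.5139, -0.1712, 0.0111]
eef_rot: [-1.572, 0.0, 1.543]
force: [-0.2, -0.7, 0.3]
grip_width: 0.0313
```

send_rows(series="0 0 0 0 0 0 -1;0 0 0 0 0 0 -1;0 0 0 0 0 0 -1;0 0 0 0 -1.5 0 -1;0 0 0 0 -4 0 -1;0 0 0 0 -7 0 -1;0 0 0 0 -10 0 -1;0 0 0 0 -13 0 -1;0 0 0 0 -15 0 -1;0 0 0 0 -16 0 -1")

```text
time_s: 16.48
ee_pos: [0.5143, -0.1714, 0.1733]
eef_rot: [-1.574, 0.001, 1.543]
force: [-0.7, 0.5, -0.6]
grip_width: 0.0294
```

```bash
python3 - <<'E'
from h import *
o=get_obs();print(o["ee_pos"],o["eef_rot"],o["force"],o["grip_width"])
plan([(.6445,.2074,.17,88.4),(.6445,.2074,.067,88.4)])
E
```

```text
[ 0.5143004  -0.17139307  0.17329963] [-1.57419208e+00  1.29497046e-03  1.54319829e+00] [-0.66779259  0.52117568 -0.63358698] 0.02938452856234318
0 turn_y 0.00 shift 38.22 0.33 -11.97 | q6 approx -1.23 r 0.677
1 turn_y -0.00 shift 0.00 10.30 0.00 | q6 approx -1.23 r 0.677
```

send_rows(series="0 0 0 2 0 -0.6 -1;0 0 0 5 0 -1.6 -1;0 0 0 9 0 -2.8 -1;0 0 0 13 0 -4.1 -1;0 0 0 17 0 -5.3 -1;0 0 0 21 0 -6.6 -1;0 0 0 25 0 -7.8 -1;0 0 0 29 0 -9.1 -1;0 0 0 33 0 -10.3 -1;0 0 0 35 0 -11 -1")

```text
time_s: 17.32
ee_pos: [0.6332, 0.1798, 0.1689]
eef_rot: [-1.569, -0.0, 1.546]
force: [-0.5, 0.2, -1.3]
grip_width: 0.0295
```

send_rows(series="0 0 0 2 0.3 -0.6 -1;0 0 0 3.2 0.3 -1 -1;0 0 0 3.2 0.3 -1 -1;0 0 0 3.2 0.3 -1 -1;0 0 0 3.2 0.3 -1 -1;0 0 0 3.2 0.3 -1 -1;0 0 0 3.2 0.3 -1 -1;0 0 0 3.2 0.3 -1 -1;0 0 0 3.2 0.3 -1 -1;0 0 0 3.2 0.3 -1 -1")

```text
time_s: 18.15
ee_pos: [0.6441, 0.2072, 0.1676]
eef_rot: [-1.571, -0.0, 1.543]
force: [-0.1, 0.7, -0.0]
grip_width: 0.0295
```

```bash
python3 - <<'E'
from h import *
o=get_obs();print(o["ee_pos"],o["eef_rot"],o["force"],o["grip_width"])
plan([(.6445,.2074,.067,88.4)])
im=camera("side");cv2.imwrite("pics/c7.png",cv2.resize(im[100:250,220:400],None,fx=3,fy=3,interpolation=cv2.INTER_CUBIC)[:,:,::-1])
E
```

```text
[0.64413184 0.20717481 0.1675801 ] [-1.57093565e+00 -3.78086540e-05  1.54290228e+00] [-0.11332174  0.68236425 -0.03264902] 0.029509949361681487
0 turn_y 0.00 shift 0.02 10.06 -0.04 | q6 approx -1.23 r 0.677
```

View pics/c7.png

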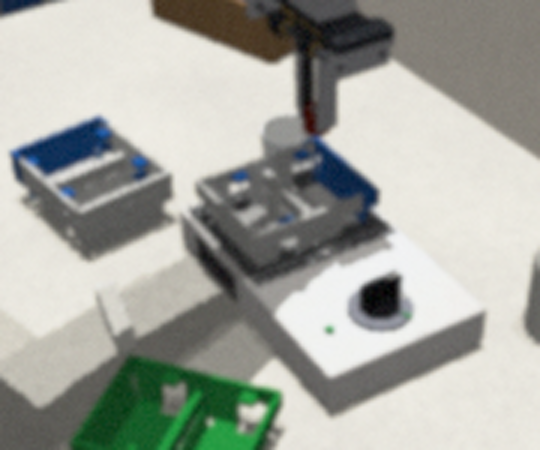

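Picture 9. The mount is held at (312,120) above the blue-end compartment of tray 1, which sits square on the grille. Lower and release.

send_rows(series="0 0 0 0 2 0 -1;0 0 0 0 4 0 -1;0 0 0 0 6 0 -1;0 0 0 0 8 0 -1;0 0 0 0 9.2 0 -1;0 0 0 0 9.9 0 -1;0 0 0 0 10.1 0 -1;0 0 0 0 10.1 0 -1;0 0 0 0 10.1 0 -1;0 0 0 0 10.1 0 -1")

```text
time_s: 19.03
ee_pos: [0.6446, 0.2075, 0.0675]
eef_rot: [-1.572, -0.0, 1.543]
force: [1.0, -0.1, -0.8]
grip_width: 0.0295
```

send_rows(series="0 0 0 0 0 0 -0.05;0 0 0 0 0 0 -0.05;0 0 0 0 0 0 -0.05;0 0 0 0 0 0 -0.05;0 0 0 0 0 0 -0.05;0 0 0 0 -2 0 -0.05;0 0 0 0 -5 0 -0.05;0 0 0 0 -8 0 -0.05;0 0 0 0 -11 0 -0.05;0 0 0 0 -13 0 -0.05")

```text
time_s: 19.87
ee_pos: [0.6446, 0.2075, 0.1999]
eef_rot: [-1.574, -0.001, 1.543]
force: [0.5, -0.1, 0.8]
grip_width: 0.0449
```

```bash
python3 - <<'E'
from h import *
o=get_obs();print(o["ee_pos"],o["grip_width"])
for m in mounts("top",.022): print(m)
for m in mounts("side",.018): print(m)
B=(.432,-.164)
plan([(*B,.10,88.4),(*B,.010,88.4),(*B,.17,88.4),(.5655,.2096,.17,88.4),(.5655,.2096,.067,88.4)])
E
```

```text
[0.64456435 0.20753942 0.1998851 ] 0.044885517218496866
(array([354.2, 109.8]), np.int32(71), array([ 0.8083, -0.0531,  0.022 ]))
(array([531.8, 178.3]), np.int32(117), array([ 0.5946, -0.6259,  0.022 ]))
(array([413.8, 202.6]), np.int32(63), array([ 0.5097, -0.2486,  0.022 ]))
(array([386.6, 226. ]), np.int32(57), array([ 0.433 , -0.1621,  0.022 ]))
(array([410.7, 228.3]), np.int32(62), array([ 0.4271, -0.2392,  0.022 ]))
(array([325.1, 164.1]), np.int32(41), array([0.6877, 0.2729, 0.018 ]))
(array([409.7, 172.9]), np.int32(60), array([0.9003, 0.0647, 0.018 ]))
(array([337.5, 278.9]), np.int32(116), array([ 0.4299, -0.1657,  0.018 ]))
(array([381.9, 287.8]), np.int32(127), array([ 0.5067, -0.251 ,  0.018 ]))
(array([353.8, 300.7]), np.int32(133), array([ 0.4246, -0.2422,  0.018 ]))
(array([499.2, 326. ]), np.int32(59), array([ 0.6617, -0.4847,  0.018 ]))
(array([491.4, 336.1]), np.int32(30), array([ 0.6256, -0.4912,  0.018 ]))
0 turn_y 0.00 shift -37.75 10.09 20.30 | q6 approx -1.91 r 0.462
1 turn_y -0.00 shift 0.00 9.00 0.00 | q6 approx -1.91 r 0.462
2 turn_y -0.00 shift 0.00 -16.00 0.00 | q6 approx -1.91 r 0.462
3 turn_y -0.00 shift 37.72 -0.00 -12.30 | q6 approx -1.19 r 0.603
4 turn_y -0.00 shift 0.00 10.30 0.00 | q6 approx -1.19 r 0.603
```

send_rows(series="0 0 0 -4 0 2 -0.05;0 0 0 -8 0 4.3 0.3;0 0 0 -12 0 6.5 0.3;0 0 0 -16 0 8.6 0.3;0 0 0 -20 0 10.8 0.3;0 0 0 -24 0 12.9 0.3;0 0 0 -28 0 15 0.3;0 0 0 -32 0 17.2 0.3;0 0 0 -35 0 18.8 0.3;0 0 0 -37.7 0 20.3 0.3")

```text
time_s: 20.8
ee_pos: [0.435, -0.1551, 0.1958]
eef_rot: [-1.57, -0.0, 1.543]
force: [2.0, -0.5, 0.8]
grip_width: 0.0611
```

send_rows(series="0 0 0 0 3 0 0.3;0 0 0 0 6 0 0.3;0 0 0 0 9 0 0.3;0 0 0 0 12 0 0.3;0 0 0 0 15 0 0.3;0 0 0 0 17 0 0.3;0 0 0 0 18.9 0 0.3;0 0 0 0 18.9 0 0.3;0 0 0 0 18.9 0 0.3;0 0 0 0 18.9 0 0.3")

```text
time_s: 21.63
ee_pos: [0.4363, -0.1537, 0.0072]
eef_rot: [-1.57, -0.0, 1.543]
force: [0.6, 0.2, -0.1]
grip_width: 0.0611
```

send_rows(series="0 0 0 0 0 0 -1;0 0 0 0 0 0 -1;0 0 0 0 0 0 -1;0 0 0 0 0 0 -1;0 0 0 0 0 0 -1;0 0 0 0 0 0 -1;0 0 0 0 0 0 -1;0 0 0 0 0 0 -1;0 0 0 0 0 0 -1;0 0 0 0 -1 0 -1")

```text
time_s: 22.47
ee_pos: [0.4357, -0.1534, 0.0164]
eef_rot: [-1.568, -0.001, 1.543]
force: [0.4, 0.2, -1.3]
grip_width: 0.029
```

send_rows(series="0 0 0 0 -2 0 -1;0 0 0 0 -4 0 -1;0 0 0 0 -6 0 -1;0 0 0 0 -8 0 -1;0 0 0 0 -10 0 -1;0 0 0 0 -12 0 -1;0 0 0 0 -14 0 -1;0 0 0 0 -15 0 -1;0 0 0 0 -15 0 -1;0 0 0 0 -15 0 -1")

```text
time_s: 23.3
ee_pos: [0.4365, -0.1538, 0.1672]
eef_rot: [-1.571, 0.0, 1.543]
force: [-0.1, -0.8, -0.5]
grip_width: 0.0298
```

```bash
python3 - <<'E'
from h import *
o=get_obs();print(o["ee_pos"],o["eef_rot"],o["force"],o["grip_width"])
plan([(.5655,.2096,.17,88.4),(.5655,.2096,.067,88.4)])
E
```

```text
[ 0.43648283 -0.15378173  0.16719198] [-1.57093030e+00  4.32076566e-05  1.54321974e+00] [-0.05378325 -0.83145235 -0.46294796] 0.029783099804189184
0 turn_y 0.00 shift 36.68 -0.28 -11.89 | q6 approx -1.19 r 0.603
1 turn_y -0.00 shift 0.00 10.30 0.00 | q6 approx -1.19 r 0.603
```

send_rows(series="0 0 0 2 -0.3 -0.6 -1;0 0 0 5 -0.3 -1.6 -1;0 0 0 9 -0.3 -3 -1;0 0 0 13 -0.3 -4.3 -1;0 0 0 17 -0.3 -5.7 -1;0 0 0 21 -0.3 -7 -1;0 0 0 25 -0.3 -8.4 -1;0 0 0 29 -0.3 -9.7 -1;0 0 0 32 -0.3 -10.7 -1;0 0 0 34.7 -0.3 -11.6 -1")

```text
time_s: 24.13
ee_pos: [0.5619, 0.1924, 0.1684]
eef_rot: [-1.568, 0.001, 1.544]
force: [-1.1, 0.0, 0.3]
grip_width: 0.0298
```

send_rows(series="0 0 0 2 0 -0.7 -1;0 0 0 2 0 -0.7 -1;0 0 0 2 0 -0.7 -1;0 0 0 2 0 -0.7 -1;0 0 0 2 1.5 -0.7 -1;0 0 0 2 3 -0.7 -1;0 0 0 2 4.5 -0.7 -1;0 0 0 2 5 -0.7 -1;0 0 0 2 5 -0.7 -1;0 0 0 2 5 -0.7 -1")

```text
time_s: 24.97
ee_pos: [0.5698, 0.209, 0.121]
eef_rot: [-1.571, -0.0, 1.542]
force: [-0.4, -0.4, 0.4]
grip_width: 0.0295
```

```bash
python3 - <<'E'
from h import *
o=get_obs();print(o["ee_pos"],o["force"],o["grip_width"])
plan([(.5695,.2096,.064,88.4)])
E
```

```text
[0.56982937 0.20903499 0.12095072] [-0.44303774 -0.35585936  0.37776345] 0.02947878739522212
0 turn_y -0.01 shift 0.06 5.70 0.03 | q6 approx -1.19 r 0.607
```

send_rows(series="0 0 0 0.05 1.5 0 -1;0 0 0 0.05 3 0 -1;0 0 0 0.05 4.5 0 -1;0 0 0 0.05 5.4 0 -1;0 0 0 0.05 5.7 0 -1;0 0 0 0.05 5.7 0 -1;0 0 0 0.05 5.7 0 -1;0 0 0 0.05 5.7 0 -0.05;0 0 0 0.05 5.7 0 -0.05;0 0 0 0.05 5.7 0 -0.05")

```text
time_s: 25.8
ee_pos: [0.57, 0.2102, 0.0641]
eef_rot: [-1.572, -0.0, 1.543]
force: [-0.4, 0.9, -0.4]
grip_width: 0.0441
```

send_rows(series="0 0 0 0 0 0 -0.05;0 0 0 0 0 0 -0.05;0 0 0 0 -2 0 -0.05;0 0 0 0 -5 0 -0.05;0 0 0 0 -8 0 -0.05;0 0 0 0 -11 0 -0.05;0 0 0 0 -14 0 -0.05;0 0 0 0 -16 0 -0.05;0 0 0 0 -16 0 -0.05;0 0 0 0 -16 0 -0.05")

```text
time_s: 26.63
ee_pos: [0.57, 0.2102, 0.2242]
eef_rot: [-1.573, -0.001, 1.543]
force: [1.2, 1.5, -1.4]
grip_width: 0.0446
```

```bash
python3 - <<'E'
from h import *
o=get_obs();print(o["ee_pos"],o["grip_width"])
plan([(.54,.28,.24,30),(.49,.35,.24,-30),(.4657,.4162,.2,-84.6),(.4657,.4162,.049,-84.6)])
E
```

```text
[0.56995768 0.21019066 0.22422064] 0.04455261603627138
0 turn_y 11.68 shift 6.90 -1.58 3.19 | q6 approx -0.05 r 0.608
1 turn_y 12.00 shift -0.83 -0.00 8.56 | q6 approx 1.14 r 0.602
2 turn_y 10.92 shift -5.41 4.00 4.52 | q6 approx 2.21 r 0.625
3 turn_y -0.00 shift 0.00 15.10 0.00 | q6 approx 2.21 r 0.625
```

send_rows(series="0 11.7 0 6.9 -1.6 3.2 0;0 11.7 0 6.9 -1.6 3.2 0;0 11.7 0 6.9 -1.6 3.2 0;0 11.7 0 6.9 -1.6 3.2 0;0 11.7 0 6.9 -1.6 3.2 0;0 11.7 0 6.9 -1.6 3.2 0;0 11.7 0 6.9 -1.6 3.2 0;0 11.7 0 6.9 -1.6 3.2 0;0 11.7 0 6.9 -1.6 3.2 0;0 11.7 0 6.9 -1.6 3.2 0")

```text
time_s: 27.47
ee_pos: [0.5392, 0.2798, 0.2378]
eef_rot: [-1.571, 0.002, 0.521]
force: [0.4, 0.4, 0.0]
grip_width: 0.0471
```

send_rows(series="0 12 0 -0.8 0 8.6 0;0 12 0 -0.8 0 8.6 0;0 12 0 -0.8 0 8.6 0;0 12 0 -0.8 0 8.6 0;0 12 0 -0.8 0 8.6 0;0 12 0 -0.8 0 8.6 0;0 12 0 -0.8 0 8.6 0;0 12 0 -0.8 0 8.6 0;0 12 0 -0.8 0 8.6 0;0 12 0 -0.8 0 8.6 0")

```text
time_s: 28.3
ee_pos: [0.4896, 0.3504, 0.2383]
eef_rot: [-1.572, 0.001, -0.526]
force: [-0.3, -0.3, -0.4]
grip_width: 0.0469
```

send_rows(series="0 10.9 0 -5.4 4 4.5 0;0 10.9 0 -5.4 4 4.5 0;0 10.9 0 -5.4 4 4.5 0;0 10.9 0 -5.4 4 4.5 0;0 10.9 0 -5.4 4 4.5 0;0 10.9 0 -5.4 4 4.5 0;0 10.9 0 -5.4 4 4.5 0;0 10.9 0 -5.4 4 4.5 0;0 10.9 0 -5.4 4 4.5 0;0 10.9 0 -5.4 4 4.5 0")

```text
time_s: 29.13
ee_pos: [0.4655, 0.4164, 0.1989]
eef_rot: [-1.571, -0.0, -1.471]
force: [0.9, 0.3, -0.5]
grip_width: 0.0468
```

```bash
python3 - <<'E'
from h import *
o=get_obs();print(o["ee_pos"],o["eef_rot"],o["grip_width"])
plan([(.4657,.4162,.049,-84.6)])
im=camera("top")
# remaining tray pile + tray1 check
cv2.imwrite("pics/c8.png",np.hstack([cv2.resize(a,(400,480),interpolation=cv2.INTER_CUBIC) for a in (im[120:240,230:330],camera("side")[110:230,180:280])])[:,:,::-1])
for m in mounts("top",.022,im): print(m)
E
```

```text
[0.46551997 0.41641817 0.19887096] [-1.57148423e+00 -4.40990483e-04 -1.47096751e+00] 0.046808288482411683
0 turn_y 0.06 shift 0.02 14.99 0.02 | q6 approx 2.21 r 0.625
(array([354.3, 109.8]), np.int32(72), array([ 0.8083, -0.0534,  0.022 ]))
(array([270.4, 155.7]), np.int32(47), array([0.6531, 0.216 , 0.022 ]))
(array([530.9, 178.1]), np.int32(80), array([ 0.5952, -0.6232,  0.022 ]))
(array([268.9, 181.2]), np.int32(44), array([0.5702, 0.2186, 0.022 ]))
(array([413.7, 202.5]), np.int32(63), array([ 0.5097, -0.2482,  0.022 ]))
(array([410.5, 228.3]), np.int32(62), array([ 0.4272, -0.2386,  0.022 ]))
```

View pics/c8.png

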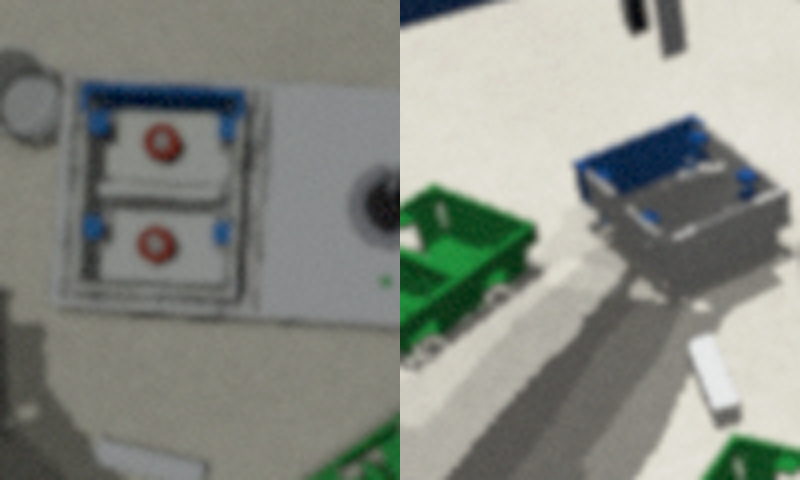

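Picture 10. Tray 1 is on the grille with both mounts upright at (162,143) and (157,245). The two-tray pile still stands. Grasp tray 2.

send_rows(series="0 0 0 0 4 0 0;0 0 0 0 8 0 0;0 0 0 0 11 0 0;0 0 0 0 13.5 0 0;0 0 0 0 15 0 0;0 0 0 0 15 0 0;0 0 0 0 15 0 -1;0 0 0 0 15 0 -1;0 0 0 0 15 0 -1;0 0 0 0 15 0 -1", newtons=35)

```text
time_s: 30.07
ee_pos: [0.4661, 0.4169, 0.0508]
eef_rot: [-1.569, 0.001, -1.476]
force: [-0.0, 1.3, 0.2]
grip_width: 0.0237
```

send_rows(series="0 0 0 0 0 0 -1;0 0 0 0 0 0 -1;0 0 0 0 0 0 -1;0 0 0 0 -1 0 -1;0 0 0 0 -2.5 0 -1;0 0 0 0 -5 0 -1;0 0 0 0 -8 0 -1;0 0 0 0 -11 0 -1;0 0 0 0 -14 0 -1;0 0 0 0 -15 0 -1")

```text
time_s: 30.9
ee_pos: [0.4665, 0.4171, 0.2047]
eef_rot: [-1.566, 0.003, -1.476]
force: [-0.2, -0.8, -1.0]
grip_width: 0.0096
```

```bash
python3 - <<'E'
from h import *
o=get_obs();print(o["ee_pos"],o["eef_rot"],o["force"],o["grip_width"])
plan([(.54,.31,.2,-47),(.605,.2085,.2,-1.6),(.605,.2085,.128,-1.6)])
E
```

```text
[0.46645813 0.41713781 0.20467329] [-1.56570134  0.00321847 -1.4761723 ] [-0.1558082 -0.8329482 -0.9535005] 0.009643223569328837
0 turn_y -7.52 shift 11.36 0.47 6.31 | q6 approx 1.34 r 0.623
1 turn_y -9.08 shift 11.86 -0.00 -2.17 | q6 approx 0.36 r 0.640
2 turn_y -0.00 shift 0.00 7.20 0.00 | q6 approx 0.36 r 0.640
```

send_rows(series="0 -0.5 0 1 0 0.5 -1;0 -1.3 0 2.4 0 1.3 -1;0 -2.2 0 3.8 0 2.1 -1;0 -3.2 0 5.2 0 2.9 -1;0 -4.2 0 6.6 0 3.7 -1;0 -5.2 0 8 0.2 4.5 -1;0 -6.2 0 9.4 0.4 5.3 -1;0 -7 0 10.5 0.4 5.9 -1;0 -7.5 0 11.4 0.4 6.3 -1;0 -7.5 0 11.4 0.4 6.3 -1")

```text
time_s: 31.73
ee_pos: [0.5396, 0.3074, 0.1944]
eef_rot: [-1.572, 0.0, -0.821]
force: [-0.3, -0.2, -3.4]
grip_width: 0.0101
```

send_rows(series="0 -0.8 0 1 0 -0.2 -1;0 -2 0 2.5 0 -0.5 -1;0 -3.2 0 4 0 -0.8 -1;0 -4.4 0 5.5 0 -1.1 -1;0 -5.6 0 7 0 -1.4 -1;0 -6.8 0 8.5 0 -1.6 -1;0 -8 0 10 0 -1.9 -1;0 -8.7 0 11.2 0 -2.1 -1;0 -9.08 0 11.9 0 -2.2 -1;0 -9.08 0 11.9 0 -2.2 -1")

```text
time_s: 32.57
ee_pos: [0.6042, 0.2062, 0.1947]
eef_rot: [-1.571, 0.001, -0.03]
force: [-0.3, 1.2, -2.2]
grip_width: 0.0093
```

send_rows(series="0 0 0 0 0 0 -1;0 0 0 0 0 0 -1;0 0 0 0 0 0 -1;0 0 0 0 1 0 -1;0 0 0 0 2 0 -1;0 0 0 0 3 0 -1;0 0 0 0 3 0 -1;0 0 0 0 3 0 -1;0 0 0 0 3 0 -1;0 0 0 0 3 0 -1")

```text
time_s: 33.4
ee_pos: [0.6043, 0.2069, 0.1659]
eef_rot: [-1.571, -0.001, -0.029]
force: [0.0, -0.2, -1.6]
grip_width: 0.0095
```

```bash
python3 - <<'E'
from h import *
o=get_obs();print(o["ee_pos"],o["eef_rot"],o["force"],o["grip_width"])
plan([(.605,.2085,.128,-1.6)])
E
```

```text
[0.60427144 0.20691058 0.16593509] [-1.57056869e+00 -7.72490687e-04 -2.94780965e-02] [ 0.02616165 -0.22938175 -1.56946627] 0.009500607824284923
0 turn_y -0.02 shift 0.07 3.79 0.16 | q6 approx 0.36 r 0.640
```

send_rows(series="0 0 0 0.07 0.6 0.16 -1;0 0 0 0.07 1.2 0.16 -1;0 0 0 0.07 1.8 0.16 -1;0 0 0 0.07 2.4 0.16 -1;0 0 0 0.07 2.8 0.16 -1;0 0 0 0.07 3.1 0.16 -1;0 0 0 0.07 3.4 0.16 -1;0 0 0 0.07 3.6 0.16 -1;0 0 0 0.07 3.7 0.16 -1;0 0 0 0.07 3.7 0.16 -1")

```text
time_s: 34.23
ee_pos: [0.6049, 0.2084, 0.1291]
eef_rot: [-1.571, -0.001, -0.029]
force: [-2.0, -0.3, 0.4]
grip_width: 0.0097
```

send_rows(series="0 0 0 0 0 0 -0.2;0 0 0 0 0 0 -0.2;0 0 0 0 0 0 -0.2;0 0 0 0 0 0 -0.2;0 0 0 0 0 0 -0.2;0 0 0 0 -2 0 -0.2;0 0 0 0 -4 0 -0.2;0 0 0 0 -6 0 -0.2;0 0 0 0 -8 0 -0.2;0 0 0 0 -9 0 -0.2")

```text
time_s: 35.07
ee_pos: [0.6053, 0.2086, 0.2211]
eef_rot: [-1.57, -0.003, -0.029]
force: [0.2, 1.0, 0.2]
grip_width: 0.0373
```

```bash
python3 - <<'E'
from h import *
o=get_obs();print(o["ee_pos"],o["eef_rot"],o["force"],o["grip_width"])
im=camera("top")
for m in mounts("top",.022,im): print(m)
C=(.5085,-.2495);D=(.426,-.240)
plan([(.56,.0,.22,40),(*C,.1,88.4)])
E
```

```text
[0.60532127 0.20859605 0.22111575] [-1.56986751 -0.00292841 -0.02931521] [0.1509124  0.97782881 0.15823803] 0.0373263637138344
(array([354.2, 109.8]), np.int32(71), array([ 0.8083, -0.0531,  0.022 ]))
(array([531.8, 168.4]), np.int32(37), array([ 0.6265, -0.6262,  0.022 ]))
(array([413.9, 202.6]), np.int32(62), array([ 0.5095, -0.2488,  0.022 ]))
(array([410.7, 228.3]), np.int32(60), array([ 0.4272, -0.2392,  0.022 ]))
0 turn_y -8.34 shift -3.95 0.21 -21.00 | q6 approx -0.70 r 0.560
1 turn_y -9.68 shift -19.98 12.00 -15.80 | q6 approx -2.00 r 0.566
```

send_rows(series="0 -8.34 0 -4 0.2 -21 0.3;0 -8.34 0 -4 0.2 -21 0.3;0 -8.34 0 -4 0.2 -21 0.3;0 -8.34 0 -4 0.2 -21 0.3;0 -8.34 0 -4 0.2 -21 0.3;0 -8.34 0 -4 0.2 -21 0.3;0 -8.34 0 -4 0.2 -21 0.3;0 -8.34 0 -4 0.2 -21 0.3;0 -8.34 0 -4 0.2 -21 0.3;0 -8.34 0 -4 0.2 -21 0.3")

```text
time_s: 35.95
ee_pos: [0.5588, 0.0009, 0.216]
eef_rot: [-1.57, 0.0, 0.697]
force: [-0.4, 0.9, 0.1]
grip_width: 0.0608
```

send_rows(series="0 -9.68 0 -20 12 -15.8 0.3;0 -9.68 0 -20 12 -15.8 0.3;0 -9.68 0 -20 12 -15.8 0.3;0 -9.68 0 -20 12 -15.8 0.3;0 -9.68 0 -20 12 -15.8 0.3;0 -9.68 0 -20 12 -15.8 0.3;0 -9.68 0 -20 12 -15.8 0.3;0 -9.68 0 -20 12 -15.8 0.3;0 -9.68 0 -20 12 -15.8 0.3;0 -9.68 0 -20 12 -15.8 0.3")

```text
time_s: 36.78
ee_pos: [0.5076, -0.249, 0.0965]
eef_rot: [-1.571, -0.0, 1.54]
force: [-0.6, 0.1, 0.4]
grip_width: 0.0612
```

```bash
python3 - <<'E'
from h import *
plan([(.5085,-.2495,.010,88.4)])
for m in mounts("side",.018): print(m)
E
```

```text
0 turn_y -0.03 shift -0.05 8.65 -0.09 | q6 approx -2.00 r 0.566
(array([382. , 288.1]), np.int32(135), array([ 0.5063, -0.252 ,  0.018 ]))
(array([353.8, 300.8]), np.int32(144), array([ 0.4245, -0.2425,  0.018 ]))
(array([493.2, 333. ]), np.int32(50), array([ 0.6355, -0.4884,  0.018 ]))
```

send_rows(series="0 0 0 -0.05 3 -0.1 0.3;0 0 0 -0.05 6 -0.1 0.3;0 0 0 -0.05 7.8 -0.1 0.3;0 0 0 -0.05 8.6 -0.1 0.3;0 0 0 -0.05 8.6 -0.1 0.3;0 0 0 -0.05 8.6 -0.1 -1;0 0 0 -0.05 8.6 -0.1 -1;0 0 0 -0.05 8.6 -0.1 -1;0 0 0 -0.05 8.6 -0.1 -1;0 0 0 -0.05 8.6 -0.1 -1", newtons=25)

```text
time_s: 37.67
ee_pos: [0.5084, -0.2506, 0.0112]
eef_rot: [-1.572, 0.001, 1.543]
force: [-0.2, -0.4, -0.4]
grip_width: 0.0313
```

send_rows(series="0 0 0 0 0 0 -1;0 0 0 0 0 0 -1;0 0 0 0 0 0 -1;0 0 0 0 -1.5 0 -1;0 0 0 0 -4 0 -1;0 0 0 0 -7 0 -1;0 0 0 0 -10 0 -1;0 0 0 0 -13 0 -1;0 0 0 0 -16 0 -1;0 0 0 0 -19 0 -1")

```text
time_s: 38.5
ee_pos: [0.5077, -0.2503, 0.202]
eef_rot: [-1.571, 0.0, 1.543]
force: [0.7, 0.8, -0.6]
grip_width: 0.0293
```

```bash
python3 - <<'E'
from h import *
o=get_obs();print(o["ee_pos"],o["force"],o["grip_width"])
plan([(.6445,.2074,.2,88.4)])
E
```

```text
[ 0.5077487  -0.25033644  0.20199103] [ 0.71720422  0.84404577 -0.64432036] 0.029311840795638554
0 turn_y 0.00 shift 46.14 0.20 -12.40 | q6 approx -1.23 r 0.677
```

send_rows(series="0 0 0 2 0 -0.5 -1;0 0 0 5 0 -1.3 -1;0 0 0 9 0 -2.4 -1;0 0 0 13 0 -3.5 -1;0 0 0 17 0 -4.6 -1;0 0 0 21 0 -5.6 -1;0 0 0 25 0 -6.7 -1;0 0 0 29 0 -7.8 -1;0 0 0 33 0 -8.9 -1;0 0 0 37 0 -9.9 -1")

```text
time_s: 39.33
ee_pos: [0.6174, 0.1187, 0.2004]
eef_rot: [-1.571, 0.0, 1.543]
force: [0.8, -0.7, -1.3]
grip_width: 0.0297
```

send_rows(series="0 0 0 3 0.2 -0.8 -1;0 0 0 6 0.2 -1.6 -1;0 0 0 8 0.2 -2.2 -1;0 0 0 9.1 0.2 -2.5 -1;0 0 0 9.1 0.2 -2.5 -1;0 0 0 9.1 0.2 -2.5 -1;0 0 0 9.1 0.2 -2.5 -1;0 0 0 9.1 1.5 -2.5 -1;0 0 0 9.1 3 -2.5 -1;0 0 0 9.1 3 -2.5 -1")

```text
time_s: 40.17
ee_pos: [0.6438, 0.2052, 0.1679]
eef_rot: [-1.567, 0.001, 1.542]
force: [-0.4, -0.1, -1.3]
grip_width: 0.0291
```

```bash
python3 - <<'E'
from h import *
o=get_obs();print(o["ee_pos"],o["force"],o["grip_width"])
plan([(.6445,.2074,.1108,88.4)])
im=camera("side");cv2.imwrite("pics/c9.png",cv2.resize(im[100:250,220:400],None,fx=3,fy=3,interpolation=cv2.INTER_CUBIC)[:,:,::-1])
E
```

```text
[0.64381411 0.20517109 0.16791661] [-0.44494629 -0.10106828 -1.3038015 ] 0.029106824222831323
0 turn_y -0.02 shift 0.22 5.71 -0.06 | q6 approx -1.23 r 0.677
```

View pics/c9.png

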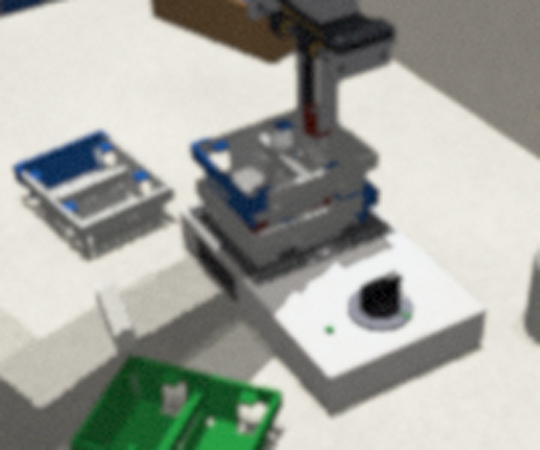

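Picture 11. Tray 2 stands level on tray 1, turned end for end (blue end at (230,180), against (370,195) below). Mount 3 is over the far compartment at (315,122). Lower it.

send_rows(series="0 0 0 0.1 1.5 0 -1;0 0 0 0.1 3 0 -1;0 0 0 0.1 4.5 0 -1;0 0 0 0.1 5.4 0 -1;0 0 0 0.1 5.7 0 -1;0 0 0 0.1 5.7 0 -1;0 0 0 0.1 5.7 0 -1;0 0 0 0.1 5.7 0 -0.05;0 0 0 0.1 5.7 0 -0.05;0 0 0 0.1 5.7 0 -0.05")

```text
time_s: 41.05
ee_pos: [0.645, 0.208, 0.1142]
eef_rot: [-1.572, -0.0, 1.543]
force: [0.2, 0.0, 1.2]
grip_width: 0.0434
```

send_rows(series="0 0 0 0 0 0 -0.05;0 0 0 0 0 0 -0.05;0 0 0 0 -2 0 -0.05;0 0 0 0 -5 0 -0.05;0 0 0 0 -8 0 -0.05;0 0 0 0 -10 0 -0.05;0 0 0 0 -12 0 -0.05;0 0 0 0 -12 0 -0.05;0 0 0 0 -12 0 -0.05;0 0 0 0 -12 0 -0.05")

```text
time_s: 41.88
ee_pos: [0.6444, 0.2079, 0.2319]
eef_rot: [-1.569, 0.001, 1.543]
force: [1.3, -0.0, -0.2]
grip_width: 0.0444
```

```bash
python3 - <<'E'
from h import *
o=get_obs();print(o["ee_pos"],o["grip_width"])
for m in mounts("top",.022): print(m)
plan([(.426,-.2405,.22,88.4)])
E
```

```text
[0.6444085  0.20787214 0.23192448] 0.04442557713032896
(array([354.2, 109.8]), np.int32(71), array([ 0.8083, -0.0531,  0.022 ]))
(array([532.5, 170.5]), np.int32(37), array([ 0.6197, -0.6284,  0.022 ]))
(array([410.6, 228.2]), np.int32(60), array([ 0.4273, -0.2391,  0.022 ]))
0 turn_y 0.00 shift -45.42 1.17 20.59 | q6 approx -2.06 r 0.489
```

send_rows(series="0 0 0 -3 0 1.4 -0.05;0 0 0 -6.5 0 2.9 0.3;0 0 0 -10 0 4.5 0.3;0 0 0 -13 0 5.9 0.3;0 0 0 -16 0 7.3 0.3;0 0 0 -19 0 8.6 0.3;0 0 0 -22 0 10 0.3;0 0 0 -25 0 11.3 0.3;0 0 0 -28 0 12.7 0.3;0 0 0 -30 0 13.6 0.3")

```text
time_s: 42.77
ee_pos: [0.4989, -0.0901, 0.2323]
eef_rot: [-1.569, -0.0, 1.542]
force: [0.2, -0.7, 0.0]
grip_width: 0.0609
```

send_rows(series="0 0 0 -3 2 1.4 0.3;0 0 0 -6 4 2.7 0.3;0 0 0 -9 6 4.1 0.3;0 0 0 -12 8 5.4 0.3;0 0 0 -14 10 6.3 0.3;0 0 0 -15.4 12 7 0.3;0 0 0 -15.4 12 7 0.3;0 0 0 -15.4 12 7 0.3;0 0 0 -15.4 12 7 0.3;0 0 0 -15.4 12 7 0.3")

```text
time_s: 43.6
ee_pos: [0.4271, -0.2396, 0.1143]
eef_rot: [-1.572, 0.001, 1.544]
force: [0.5, 0.2, 1.2]
grip_width: 0.0611
```

```bash
python3 - <<'E'
from h import *
o=get_obs();print(o["ee_pos"],o["eef_rot"])
for m in mounts("side",.018): print(m)
plan([(.426,-.2405,.010,88.4)])
E
```

```text
[ 0.42706075 -0.2395782   0.11428271] [-1.57185382e+00  5.48403961e-04  1.54429690e+00]
(array([409.8, 172.8]), np.int32(60), array([0.9009, 0.0649, 0.018 ]))
(array([353.9, 301.2]), np.int32(140), array([ 0.424 , -0.2433,  0.018 ]))
(array([507.7, 317.8]), np.int32(25), array([ 0.6961, -0.4821,  0.018 ]))
(array([493.4, 333. ]), np.int32(61), array([ 0.6357, -0.4888,  0.018 ]))
0 turn_y 0.02 shift -0.09 10.43 0.11 | q6 approx -2.06 r 0.489
```

send_rows(series="0 0 0 -0.1 3 0.1 0.3;0 0 0 -0.1 6 0.1 0.3;0 0 0 -0.1 8.5 0.1 0.3;0 0 0 -0.1 10.4 0.1 0.3;0 0 0 -0.1 10.4 0.1 0.3;0 0 0 -0.1 10.4 0.1 -1;0 0 0 -0.1 10.4 0.1 -1;0 0 0 -0.1 10.4 0.1 -1;0 0 0 -0.1 10.4 0.1 -1;0 0 0 -0.1 10.4 0.1 -1")

```text
time_s: 44.48
ee_pos: [0.4257, -0.2414, 0.0104]
eef_rot: [-1.572, 0.001, 1.543]
force: [-0.6, 0.6, -0.3]
grip_width: 0.0311
```

send_rows(series="0 0 0 0 0 0 -1;0 0 0 0 0 0 -1;0 0 0 0 0 0 -1;0 0 0 0 -1.5 0 -1;0 0 0 0 -4 0 -1;0 0 0 0 -7 0 -1;0 0 0 0 -10 0 -1;0 0 0 0 -13 0 -1;0 0 0 0 -16 0 -1;0 0 0 0 -19 0 -1")

```text
time_s: 45.32
ee_pos: [0.425, -0.241, 0.2012]
eef_rot: [-1.571, 0.0, 1.543]
force: [0.2, -0.5, -1.3]
grip_width: 0.0293
```

```bash
python3 - <<'E'
from h import *
o=get_obs();print(o["ee_pos"],o["force"],o["grip_width"])
plan([(.5655,.2096,.2,88.4)])
E
```

```text
[ 0.42498702 -0.24097247  0.2012156 ] [ 0.20482528 -0.46541936 -1.25203492] 0.02928843253736075
0 turn_y 0.00 shift 45.43 0.12 -12.80 | q6 approx -1.19 r 0.603
```

send_rows(series="0 0 0 2 0 -0.6 -1;0 0 0 5 0 -1.4 -1;0 0 0 9 0 -2.5 -1;0 0 0 13 0 -3.7 -1;0 0 0 17 0 -4.8 -1;0 0 0 21 0 -5.9 -1;0 0 0 25 0 -7 -1;0 0 0 29 0 -8.2 -1;0 0 0 33 0 -9.3 -1;0 0 0 36 0 -10.1 -1")

```text
time_s: 46.15
ee_pos: [0.5364, 0.119, 0.1996]
eef_rot: [-1.571, -0.0, 1.544]
force: [-0.0, -1.2, -0.8]
grip_width: 0.0293
```

send_rows(series="0 0 0 3 0.1 -0.8 -1;0 0 0 6 0.1 -1.7 -1;0 0 0 8 0.1 -2.3 -1;0 0 0 9.4 0.1 -2.7 -1;0 0 0 9.4 0.1 -2.7 -1;0 0 0 9.4 0.1 -2.7 -1;0 0 0 9.4 0.1 -2.7 -1;0 0 0 9.4 1.5 -2.7 -1;0 0 0 9.4 3 -2.7 -1;0 0 0 9.4 3 -2.7 -1")

```text
time_s: 46.98
ee_pos: [0.5647, 0.2078, 0.1671]
eef_rot: [-1.567, 0.001, 1.542]
force: [-0.4, -0.8, -0.9]
grip_width: 0.0293
```

```bash
python3 - <<'E'
from h import *
o=get_obs();print(o["ee_pos"],o["force"],o["grip_width"])
plan([(.5655,.2096,.1108,88.4)])
E
```

```text
[0.56474028 0.20776297 0.16707195] [-0.36547525 -0.76320042 -0.9127846 ] 0.029273736971569677
0 turn_y -0.01 shift 0.19 5.63 -0.07 | q6 approx -1.19 r 0.603
```

send_rows(series="0 0 0 0.1 1.5 0 -1;0 0 0 0.1 3 0 -1;0 0 0 0.1 4.5 0 -1;0 0 0 0.1 5.4 0 -1;0 0 0 0.1 5.7 0 -1;0 0 0 0.1 5.7 0 -1;0 0 0 0.1 5.7 0 -1;0 0 0 0.1 5.7 0 -0.05;0 0 0 0.1 5.7 0 -0.05;0 0 0 0.1 5.7 0 -0.05")

```text
time_s: 47.82
ee_pos: [0.566, 0.2102, 0.1131]
eef_rot: [-1.572, -0.0, 1.543]
force: [0.1, 0.4, -0.1]
grip_width: 0.0439
```

send_rows(series="0 0 0 0 0 0 -0.05;0 0 0 0 0 0 -0.05;0 0 0 0 -2 0 -0.05;0 0 0 0 -5 0 -0.05;0 0 0 0 -8 0 -0.05;0 0 0 0 -10 0 -0.05;0 0 0 0 -12 0 -0.05;0 0 0 0 -12 0 -0.05;0 0 0 0 -12 0 -0.05;0 0 0 0 -12 0 -0.05")

```text
time_s: 48.65
ee_pos: [0.5654, 0.21, 0.2311]
eef_rot: [-1.569, 0.001, 1.543]
force: [-0.3, 0.3, 0.1]
grip_width: 0.045
```

```bash
python3 - <<'E'
from h import *
o=get_obs();print(o["ee_pos"],o["grip_width"])
plan([(.466,.4165,.2,95.4),(.466,.4165,.029,95.4)])
E
```

```text
[0.56544641 0.2100244  0.23112383] 0.04500013648077623
0 turn_y -1.40 shift 20.37 3.11 10.51 | q6 approx -0.94 r 0.625
1 turn_y -0.00 shift 0.00 17.10 -0.00 | q6 approx -0.94 r 0.625
```

send_rows(series="0 -0.2 0 3 0 1.5 0;0 -0.5 0 6 0 3 0;0 -0.8 0 9 0.5 4.6 0;0 -1.1 0 12 1 6.2 0;0 -1.4 0 15 2 7.8 0;0 -1.4 0 18 3.1 9.3 0;0 -1.4 0 20.4 3.1 10.5 0;0 -1.4 0 20.4 3.1 10.5 0;0 -1.4 0 20.4 3.1 10.5 0;0 -1.4 0 20.4 3.1 10.5 0")

```text
time_s: 49.48
ee_pos: [0.4665, 0.4163, 0.2005]
eef_rot: [-1.57, 0.001, 1.665]
force: [0.5, -0.2, -0.0]
grip_width: 0.0475
```

```bash
python3 - <<'E'
from h import *
o=get_obs();print(o["ee_pos"],o["eef_rot"])
plan([(.466,.4165,.029,95.4)])
im=camera("top")
cv2.imwrite("pics/c10.png",np.hstack([cv2.resize(a,(400,480),interpolation=cv2.INTER_CUBIC) for a in (im[120:240,230:330],camera("side")[110:230,200:300])])[:,:,::-1])
for m in mounts("top",.12,im): print(m)
E
```

```text
[0.46652875 0.4163321  0.20048972] [-1.56963951e+00  9.67501907e-04  1.66531380e+00]
0 turn_y 0.00 shift 0.02 17.15 0.05 | q6 approx -0.94 r 0.625
(array([354.2, 109.8]), np.int32(71), array([ 0.7799, -0.0464,  0.12  ]))
(array([268. , 152.9]), np.int32(58), array([0.6453, 0.2091, 0.12  ]))
(array([533.4, 175.6]), np.int32(57), array([ 0.5911, -0.5792,  0.12  ]))
(array([266.8, 179.2]), np.int32(56), array([0.5664, 0.2106, 0.12  ]))
```

View pics/c10.png

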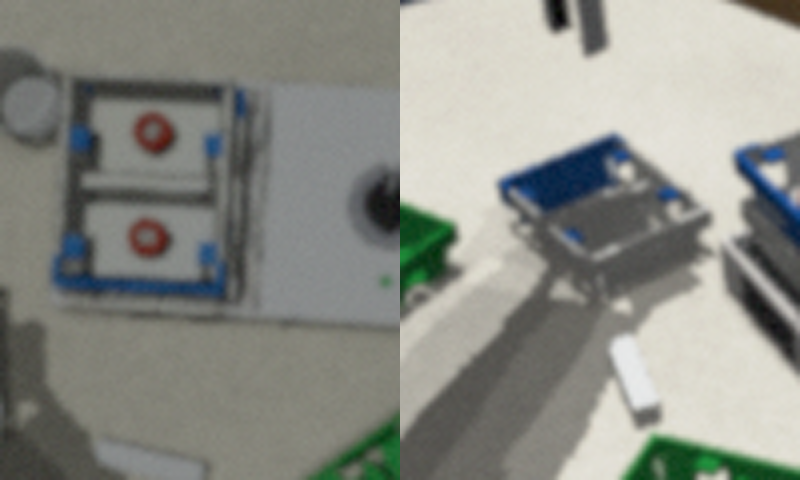

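Picture 12. Tray 2 holds mounts at (155,132) and (148,238), and its blue end is opposite to tray 1's. The last tray stands alone at (600,210) in the side view. Grasp it.

send_rows(series="0 0 0 0 4 0 0;0 0 0 0 8 0 0;0 0 0 0 12 0 0;0 0 0 0 15 0 0;0 0 0 0 17.1 0 0;0 0 0 0 17.1 0 0;0 0 0 0 17.1 0 -1;0 0 0 0 17.1 0 -1;0 0 0 0 17.1 0 -1;0 0 0 0 17.1 0 -1", newtons=35)

```text
time_s: 50.42
ee_pos: [0.4672, 0.4173, 0.0322]
eef_rot: [-1.573, -0.001, 1.665]
force: [0.5, -0.6, -0.0]
grip_width: 0.0234
```

send_rows(series="0 0 0 0 0 0 -1;0 0 0 0 0 0 -1;0 0 0 0 0 0 -1;0 0 0 0 -1 0 -1;0 0 0 0 -3 0 -1;0 0 0 0 -6 0 -1;0 0 0 0 -9 0 -1;0 0 0 0 -12 0 -1;0 0 0 0 -15 0 -1;0 0 0 0 -18 0 -1")

```text
time_s: 51.25
ee_pos: [0.4661, 0.4167, 0.2125]
eef_rot: [-1.571, 0.0, 1.665]
force: [0.3, -0.6, -2.2]
grip_width: 0.0094
```

send_rows(series="0 0 0 0 -2 0 -1;0 0 0 0 -3 0 -1;0 0 0 0 -3 0 -1;0 0 0 0 -3 0 -1;0 0 0 0 -3 0 -1;0 0 0 0 -3 0 -1;0 0 0 0 -3 0 -1;0 0 0 0 -3 0 -1;0 0 0 0 -3 0 -1;0 0 0 0 -3 0 -1")

```text
time_s: 52.08
ee_pos: [0.4664, 0.4169, 0.2402]
eef_rot: [-1.571, 0.0, 1.665]
force: [0.5, -0.6, -1.7]
grip_width: 0.0099
```

```bash
python3 - <<'E'
from h import *
o=get_obs();print(o["ee_pos"],o["eef_rot"],o["force"],o["grip_width"])
plan([(.54,.31,.24,47),(.605,.2085,.24,-1.6),(.605,.2085,.173,-1.6)])
E
```

```text
[0.46644586 0.41693653 0.24020759] [-1.57051993e+00  1.93776684e-04  1.66537930e+00] [ 0.46850072 -0.55208294 -1.67826732] 0.009878389398714063
0 turn_y 9.68 shift -11.34 0.02 -6.31 | q6 approx -0.30 r 0.623
1 turn_y 9.72 shift -2.99 -0.00 -11.68 | q6 approx 0.36 r 0.640
2 turn_y -0.00 shift 0.00 6.70 0.00 | q6 approx 0.36 r 0.640
```

send_rows(series="0 0.5 0 -1 0 -0.6 -1;0 1.5 0 -2.5 0 -1.5 -1;0 2.7 0 -4 0 -2.3 -1;0 4 0 -5.5 0 -3.1 -1;0 5.2 0 -7 0 -4 -1;0 6.4 0 -8.5 0 -4.8 -1;0 7.6 0 -9.5 0 -5.5 -1;0 8.7 0 -10.5 0 -6 -1;0 9.68 0 -11.3 0 -6.3 -1;0 9.68 0 -11.3 0 -6.3 -1")

```text
time_s: 52.92
ee_pos: [0.5409, 0.3084, 0.2404]
eef_rot: [-1.571, 0.0, 0.813]
force: [-0.8, -0.2, -2.7]
grip_width: 0.0097
```

send_rows(series="0 1 0 -0.3 0 -1.2 -1;0 2.2 0 -0.6 0 -2.5 -1;0 3.4 0 -1 0 -4 -1;0 4.6 0 -1.4 0 -5.5 -1;0 5.8 0 -1.8 0 -7 -1;0 7 0 -2.2 0 -8.5 -1;0 8 0 -2.6 0 -10 -1;0 9 0 -2.9 0 -11 -1;0 9.72 0 -3 0 -11.7 -1;0 9.72 0 -3 0 -11.7 -1")

```text
time_s: 53.75
ee_pos: [0.6056, 0.2076, 0.2403]
eef_rot: [-1.571, -0.0, -0.03]
force: [-0.8, 0.8, -1.2]
grip_width: 0.0098
```

send_rows(series="0 0 0 0 0 0 -1;0 0 0 0 0 0 -1;0 0 0 0 0 0 -1;0 0 0 0 1 0 -1;0 0 0 0 2 0 -1;0 0 0 0 3 0 -1;0 0 0 0 3 0 -1;0 0 0 0 3 0 -1;0 0 0 0 3 0 -1;0 0 0 0 3 0 -1")

```text
time_s: 54.58
ee_pos: [0.6052, 0.2088, 0.2109]
eef_rot: [-1.571, -0.001, -0.028]
force: [0.4, -1.5, -1.8]
grip_width: 0.0098
```

```bash
python3 - <<'E'
from h import *
o=get_obs();print(o["ee_pos"],o["eef_rot"],o["force"],o["grip_width"])
plan([(.605,.2085,.1735,-1.6)])
E
```

```text
[0.60518386 0.20875183 0.21092288] [-1.57056363e+00 -7.36704996e-04 -2.75341433e-02] [ 0.37348966 -1.51393766 -1.80595844] 0.009755381869548831
0 turn_y 0.00 shift -0.02 3.74 -0.03 | q6 approx 0.36 r 0.640
```

send_rows(series="0 0 0 0 0.6 0 -1;0 0 0 0 1.2 0 -1;0 0 0 0 1.8 0 -1;0 0 0 0 2.4 0 -1;0 0 0 0 2.8 0 -1;0 0 0 0 3.1 0 -1;0 0 0 0 3.4 0 -1;0 0 0 0 3.6 0 -1;0 0 0 0 3.7 0 -1;0 0 0 0 3.7 0 -1")

```text
time_s: 55.42
ee_pos: [0.6051, 0.2087, 0.1742]
eef_rot: [-1.571, -0.001, -0.028]
force: [-1.2, -1.6, 2.8]
grip_width: 0.0096
```

send_rows(series="0 0 0 0 0 0 -0.2;0 0 0 0 0 0 -0.2;0 0 0 0 0 0 -0.2;0 0 0 0 0 0 -0.2;0 0 0 0 0 0 -0.2;0 0 0 0 -2 0 -0.2;0 0 0 0 -4 0 -0.2;0 0 0 0 -6 0 -0.2;0 0 0 0 -8 0 -0.2;0 0 0 0 -9 0 -0.2")

```text
time_s: 56.25
ee_pos: [0.6054, 0.2088, 0.2661]
eef_rot: [-1.57, -0.003, -0.028]
force: [-0.9, 0.1, 0.5]
grip_width: 0.0375
```

```bash
python3 - <<'E'
from h import *
o=get_obs();print(o["ee_pos"],o["eef_rot"],o["force"],o["grip_width"])
plan([(.59,.03,.262,45),(.601,.030,.2,88.4),(.601,.030,.073,88.4)])
E
```

```text
[0.6054268  0.20883726 0.26611689] [-1.56988949 -0.00294177 -0.0275868 ] [-0.89703789  0.10999773  0.50898789] 0.03745248146333413
0 turn_y -9.32 shift -1.05 0.41 -17.92 | q6 approx -0.73 r 0.591
1 turn_y -8.68 shift 0.78 6.20 -0.78 | q6 approx -1.49 r 0.602
2 turn_y -0.00 shift 0.00 12.70 0.00 | q6 approx -1.49 r 0.602
```

send_rows(series="0 -9.3 0 -1 0 -17.9 0;0 -9.3 0 -1 0 -17.9 0;0 -9.3 0 -1 0 -17.9 0;0 -9.3 0 -1 0 -17.9 0;0 -9.3 0 -1 0 -17.9 0;0 -9.3 0 -1 0 -17.9 0;0 -9.3 0 -1 0 -17.9 0;0 -9.3 0 -1 0 -17.9 0;0 -9.3 0 -1 0 -17.9 0;0 -9.3 0 -1 0 -17.9 0")

```text
time_s: 57.08
ee_pos: [0.59, 0.0303, 0.2632]
eef_rot: [-1.571, 0.0, 0.781]
force: [0.2, 0.7, 0.0]
grip_width: 0.047
```

send_rows(series="0 -8.7 0 0.8 0 -0.8 0;0 -8.7 0 0.8 0 -0.8 0;0 -8.7 0 0.8 0 -0.8 0;0 -8.7 0 0.8 0 -0.8 0;0 -8.7 0 0.8 0 -0.8 0;0 -8.7 0 0.8 0 -0.8 0;0 -8.7 0 0.8 0 -0.8 0;0 -8.7 0 0.8 2 -0.8 0;0 -8.7 0 0.8 5 -0.8 0;0 -8.7 0 0.8 6 -0.8 0")

```text
time_s: 57.92
ee_pos: [0.6002, 0.0303, 0.1997]
eef_rot: [-1.566, 0.0, 1.538]
force: [-0.0, -0.8, -1.1]
grip_width: 0.0466
```

```bash
python3 - <<'E'
from h import *
o=get_obs();print(o["ee_pos"],o["eef_rot"])
plan([(.6005,.031,.073,88.4)])
im=camera("side");cv2.imwrite("pics/c11.png",cv2.resize(im[90:250,240:420],None,fx=3,fy=3,interpolation=cv2.INTER_CUBIC)[:,:,::-1])
E
```

```text
[0.6001703  0.03027089 0.19972503] [-1.56633455e+00  1.07983698e-04  1.53839681e+00]
0 turn_y -0.05 shift 0.07 12.67 -0.03 | q6 approx -1.49 r 0.601
```

View pics/c11.png

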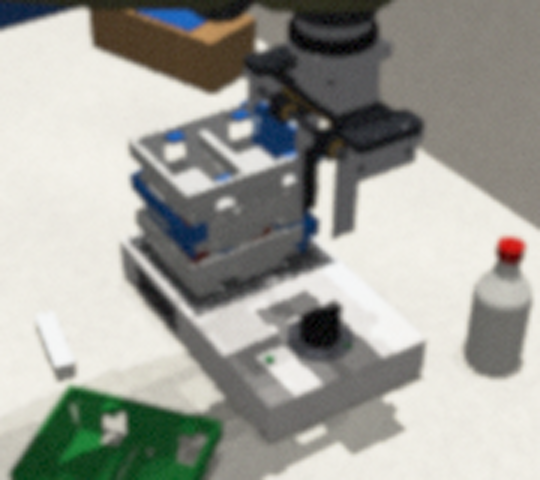

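Picture 13. All three trays are stacked level with the blue ends alternating. The knob at (320,325) is below the fingers, and the bottle stands apart at (498,320).

send_rows(series="0 0 0 0.07 3 0 0;0 0 0 0.07 6 0 0;0 0 0 0.07 8 0 0;0 0 0 0.07 10 0 0;0 0 0 0.07 11.3 0 0;0 0 0 0.07 12.2 0 0;0 0 0 0.07 12.6 0 0;0 0 0 0.07 12.6 0 0;0 0 0 0.07 12.6 0 0;0 0 0 0.07 12.6 0 0")

```text
time_s: 58.8
ee_pos: [0.602, 0.0307, 0.0787]
eef_rot: [-1.572, -0.0, 1.543]
force: [0.4, 0.7, -0.4]
grip_width: 0.0474
```

send_rows(series="0 0 0 0 0 0 -1;0 0 0 0 0 0 -1;0 0 0 0 0 0 -1;0 0 0 0 0 0 -1;0 0 0 0 0 0 -1;0 0 0 0 0 0 -1;0 0 0 0 0 0 -1;0 0 0 0 0 0 -1;0 0 0 0 0 0 -1;0 0 0 0 0 0 -1", newtons=20)

```text
time_s: 59.63
ee_pos: [0.6014, 0.03, 0.0775]
eef_rot: [-1.571, 0.001, 1.543]
force: [-1.0, -5.0, 1.3]
grip_width: 0.0118
```

send_rows(series="0 1.2 0 0 0 0 -1;0 2.4 0 0 0 0 -1;0 3.6 0 0 0 0 -1;0 4.8 0 0 0 0 -1;0 6 0 0 0 0 -1;0 7.2 0 0 0 0 -1;0 8.4 0 0 0 0 -1;0 9.6 0 0 0 0 -1;0 10.8 0 0 0 0 -1;0 11.6 0 0 0 0 -1")

```text
time_s: 60.47
ee_pos: [0.6014, 0.0301, 0.0775]
eef_rot: [-1.572, 0.0, 0.525]
force: [0.7, -4.4, 1.4]
grip_width: 0.0121
```

send_rows(series="0 0 0 0 0 0 -1;0 0 0 0 0 0 -1;0 0 0 0 0 0 -0.3;0 0 0 0 0 0 -0.3;0 0 0 0 0 0 -0.3;0 0 0 0 0 0 -0.3;0 0 0 0 0 0 -0.3;0 0 0 0 -2 0 -0.3;0 0 0 0 -5 0 -0.3;0 0 0 0 -8 0 -0.3")

```text
time_s: 61.3
ee_pos: [0.6009, 0.0309, 0.1578]
eef_rot: [-1.57, 0.002, 0.531]
force: [-0.1, 0.2, 0.5]
grip_width: 0.0328
```

send_rows(series="0 0 0 0 -4 0 -0.3;0 0 0 0 -8 0 -0.3;0 0 0 -4 -8 0 -0.3;0 0 0 -8 -8 0 -0.3;0 0 0 -12 -8 0 -0.3;0 0 0 -16 -8 0 -0.3;0 0 0 -19 -8 0 -0.3;0 0 0 -19 -8 0 -0.3;0 0 0 -19 -8 0 -0.3;0 0 0 -19 -8 0 -0.3")

```text
time_s: 62.13
ee_pos: [0.438, -0.0653, 0.2377]
eef_rot: [-1.571, -0.001, 0.531]
force: [0.4, -0.3, 0.0]
grip_width: 0.0327
```

```bash
python3 - <<'E'
from h import *
im=camera("top");s=camera("side")
cv2.imwrite("pics/c12.png",np.hstack([cv2.resize(im[110:260,180:360],(400,333),interpolation=cv2.INTER_CUBIC),cv2.resize(s[100:250,240:420],(400,333),interpolation=cv2.INTER_CUBIC)])[:,:,::-1])
for m in mounts("top",.022,im): print(m)
E
```

```text
(array([354.2, 109.8]), np.int32(71), array([ 0.8083, -0.0531,  0.022 ]))
```

View pics/c12.png

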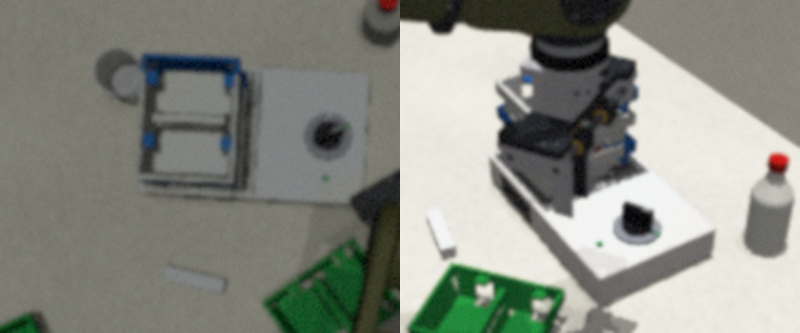

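Picture 14. The stack is square on the grille with its top tray empty. The knob pointer at (342,126) has turned clockwise from straight up toward the green mark, which is on. The bottle, beaker and stick are in place. I'll check the saw lever, the state and the bystanders in numbers, then hand in.

```bash
python3 - <<'E'
from h import *
im=camera("top");g=cv2.cvtColor(im,cv2.COLOR_RGB2GRAY)
mm=np.zeros_like(g,bool);mm[170:205,460:490]=g[170:205,460:490]<50
for c,s in blobs(im,mm,8): print("lever",c.round(1),"was [474.6 186.0], off expected tip",proj("top",(.535,-.416,.13)).round(1))
h=cv2.cvtColor(im,cv2.COLOR_RGB2HSV);b=im[:,:,0]
k=im[155:185,315:345].astype(int).sum(2);ys,xs=np.where(k<150);ev=np.linalg.eigh(np.cov(xs,ys));print("knob axis",ev[1][:,1],ev[0])
print(hand_in())
E
```

```text
lever [474.2 190.1] was [474.6 186.0], off expected tip [479.5 193.2]
knob axis [-0.95946738 -0.28181972] [8.39130118 9.87426045]
the job is handed in; nothing more can be done
None
```

The job is handed in at about 62 s of the 210 s allowed; no verdict came back.

- **Saw:** I switched it off before touching any mount. In the side view the lever tip sits within a few pixels of where the off position should be. The last top-view check also shows it on the off side.
- **Stack:** the three grey and blue trays stand in the middle of the grille, each turned end for end to the one below. The last two settled on contact at the stacked heights.
- **Mounts:** all four went into the compartments, one each, two in the bottom tray and two in the middle tray. Both pairs were seen upright in their compartments before the next tray covered them. The top tray is empty, and none are left on the mat.
- **Dryer:** I turned the knob about 58° clockwise, and it was last switched on with the stack complete. In the last picture its pointer sits by the green mark. My numerical check of the knob's angle gave no usable answer, because the dark patch it measured was nearly round, so "on" rests on the picture and the turn made.
- **Bystanders:** the bottle, beaker and dressing stick look unmoved in the last picture.

Nothing slipped or was knocked aside as far as I saw. One mount was pushed about 1 cm across the mat as the jaws closed on it, and it was placed properly afterwards.

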